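# Change the boards on the microscope's inspection sled

## Robot

A 7-joint arm with a two-finger parallel gripper is mounted at the origin on the work surface. World frame = base frame: x ahead of the robot, y to its left, z up, the work surface at z = 0. Lengths are in m, angles in rad, forces in N, time in s.
With the tool pointing down it reaches from about 0.4 to 0.875 m from the base axis. Payload 6.5 kg.
Tool frame: the origin (TCP) lies midway between the tips of the shut fingers; the grasp point (between the pads) lies env.hold_point_z behind it (env.hold_point_z is the distance from the TCP to the grasp point, in m); y points along the fingers, x is the direction in which the jaws open and shut, and the axes are right-handed (so a half turn about y gives the same grasp; the last joint's range is limited). The gripper opens to 88 mm and grips with 3 to 60 N. Pads are 18 mm wide; open, the fingers measure 123 mm over their backs; the gripper's body (75 mm by 187 mm) begins 45 mm behind the grasp point.
Start: joints at [-1.357, 0.536, -0.004, 1.538, 0.003, 1.067, -0.071], TCP at [0.18, 0.625, 0.239] pointing down, gripper open.
Joint ranges: [-2.7, 2.7], [-0.37, 2.16], [-1.27, 1.26], [0.24, 2.4], [-1.31, 4.45], [0.19, 1.91], [-2.76, 2.76]. Speed limits (rad/s): [2.39, 2.39, 3.14, 3.14, 3.14, 3.14, 3.14].

## Interface

Orientations are given as a unit quaternion [w, x, y, z].
In Python, from cell import telemetry, grab_frame, workorder, search_frame, masks_of, env gives the robot as it stands.
- The arm moves only by the tool jog_arm, never from a script. Its argument "rows" is a list of rows, each an object of numbers: "dx", "dy", "dz": the shift along the tool's x, y, z each as a share of 0.15 m, from -1 to 1; "ax", "ay", "az": the turn, a rotation vector about the tool's x, y, z each as a share of 45 degrees, from -1 to 1; "claw": the finger opening in mm, from 0 to 88.1. A call has 1 to 5 rows; each row is the pose to reach, as a shift and turn from the pose commanded when the call began, along the tool's axes at that moment; what a row does not reach only later rows make up. A row lasts 1/12 s, in which the tool goes at most 41.7 mm and 7.16 degrees, less where a joint would pass 70% of its speed; a pose out of reach is approached as far as the arm can. A call with a number of a shift or a turn outside -1 to 1 is refused whole. A call with a gripper value outside its range is refused whole. The fingers move at their own pace and stop on an object; "grip_force" is the grip in N (left out, the last holds). Time passes only in rows, so rows that repeat a pose let the fingers close. It gives the time, the measured TCP pose, the force and the opening at its end, in the units of the state.
- telemetry.state(): the state, without advancing time (a new reading comes with each control period).
- grab_frame(name): name is "scene" or "top" or "wrist"; returns a dict with "frame" (400x640x3 uint8, blue, green, red), "range_z" (400x640 float32, m along the optical axis (not along the pixel's ray), 0 where there is no reading), "vertical_fov" (degrees; the focal length in pixels is half the picture's height over the tangent of half this angle, whatever the lens; pixels are square), "cx", "cy" (the principal point, pixels), "xyz" and "orientation" of the camera in the world; the wrist camera has in their place "tool_from_camera" (4x4, takes a point from camera to tool coordinates, whose origin is the TCP and whose axes are the tool frame's). Camera axes: x right, y up, looking along -z (the intrinsics and any distortion apply to the point x, -y, -z); pixel columns grow to the right and rows downward; lengths in m; the calibration is good to about 2 mm. A picture is of the moment at which its call begins: read the wrist's pose just before it.
- workorder.close_job(): hands the job in, once; it reports no verdict.
Trained networks look in a picture, given as the dict that the camera call returned (one of the last four; its "shot" number tells which), for a name from the list of things; names that differ only in an ending like _2 or _b are one class to them, and where a whole thing is asked for, a point or a joint stands for the part that bears it (a point fixed in the world has none). Each returns a list of dicts, best first, with "conf" (0 to 1); they miss things now and then, are a little off and sometimes report something else, mostly with a low value. They report only what shows in the picture. A call takes as long as a camera call. They do not tell look-alikes from the thing itself.
- search_frame(picture, query): "at" ([row, column] in pixels, amid what is visible of it).
- masks_of(picture, query): "pixels" (400x640 bool, what is visible of it) and "at" ([row, column] in pixels, amid what is visible of it).
The state is a dict: "time_s": time; "qpos": joint angles; "dq": joint speeds; "joint_torque": joint torques, N m; "tcp_pos": TCP position; "orientation": TCP orientation; "ft_force": force on the tool from outside, world axes, zero at the start; "moment": the same for the moment, N m; "width": finger opening in m.
Only numpy, scipy, OpenCV 4.12 (cv2) and the standard library are available. Lean on these libraries where they do the work, as an engineer would, in place of code of your own. Each camera call takes 0.05 s, during which the arm holds its last target.

## Task

Change over the inspection sled: pull it fully out from under the microscope by its orange fin, press the red pad down so that the yellow keeper tips fully open, lift the blue inspected board out and lay it flat in the grey tray, and lay every green board flat in a nest of the sled, one to a nest. Then push the yellow bar over and press it fully down over the boards while the sled is still out, and only then push the sled fully home under the microscope. Do not knock the microscope, and leave the cactus, the jar and the spool standing where they are.

Things in the scene. Friction and masses are not known exactly. Their poses are not given: they have to be found in the camera images.
- sled (a joint): position of the sled on its straight track, m: 0 = fully home under the microscope, 0.17 = fully out (stops at both ends). It grows as the sled moves along -y of the nest frames. About 3 N move it; it stays where it is left. The sled is an aluminium tray, 120 x 240 mm, with three nests in a row along the track, 78 mm apart.
- sled_handle (a point): orange upright fin at the sled's end away from the microscope, 45 mm (x) by 14 mm (y, the sliding direction), from 21 to 67 mm above the bench; pinch it across the 14 mm from above. Point: its middle, 52 mm above the bench, 145 mm towards -y of nest 2.
- nest1 (a point): nest 1 of the sled (the handle end), moving with it. 108 (x) x 72 mm inside; black walls 6 mm thick and 8 mm high round a floor 21 mm above the bench; a board's 100 mm side lies along x. The point is where the centre point of a seated board comes, 37 mm above the bench. x points away from the robot to the keeper's pivot, y along the track to the microscope.
- nest2 (a point): nest 2 of the sled (the middle), moving with it. Size, point and axes as for nest 1, 78 mm farther along y.
- nest3 (a point): nest 3 of the sled (the end nearest the microscope), moving with it. Size, point and axes as for nest 1, 156 mm farther along y. With the sled out, the microscope's lens is 170 mm to its +y side.
- keeper (a joint): angle of the yellow keeper on the sled, rad: 0 = shut, 1.5 = fully open (stops). A see-saw with its pivot along y, 78 mm to +x of the nest centres, 50 mm above the bench: a yellow bar on the nests' side, a red pad on the far side. Shut, the bar keeps boards from going in or out. A stiff hinge (0.13 N m): stays at any angle; some 4 N on the pad tip it.
- pad: red press pad, the keeper's tail, 60 mm long, 55 mm wide (y), 5 mm thick. Origin on its top face, 45 mm from the pivot, 12 mm from its outer end, 40 mm to -y of nest 2. Shut, it slopes up and outwards at 43 deg (origin 81 mm above the bench, 33 mm beyond the pivot); open, down at 43 deg. Press straight down there; a blunt tool must go down to about 30 mm above the bench.
- keeper_bar (a point): middle of the flat yellow bar, on its top face, 40 mm from the pivot. The bar is 225 mm long (y), 20 mm deep (28 to 48 mm from the pivot), 5 mm thick. Shut, it lies over the boards' far ends, its top 39 mm above the bench; open, it stands up about 95 mm high near the pivot. To shut it, push the raised bar over from behind (pivot side) towards the nests (-x), then press it down: pressing straight down on its edge jams.
- tray_in (a point): grey open tray for the inspected board, fixed on the bench: 134 (x) x 96 mm outside, walls 5 mm thick and 11 mm high, floor 5 mm above the bench. Point: where the centre point of a board lying in the middle of the tray comes (21 mm above the bench).
- new1_mid (a point): green circuit board still to be inspected, starting on the bench mat (may be absent). 100 (x) x 64 mm plate 6 mm thick, with a finned aluminium heat sink 40 (x) x 28 mm (y) on its middle, 6 to 32 mm above the underside: grip across the 28 mm. 0.1 to 0.2 kg. Point: centre, 16 mm above the underside; z up. Either end may lead.
- new2_mid (a point): green circuit board still to be inspected, starting on the bench mat (may be absent). 100 (x) x 64 mm plate 6 mm thick, with a finned aluminium heat sink 40 (x) x 28 mm (y) on its middle, 6 to 32 mm above the underside: grip across the 28 mm. 0.1 to 0.2 kg. Point: centre, 16 mm above the underside; z up. Either end may lead.
- new3_mid (a point): green circuit board still to be inspected, starting on the bench mat (may be absent). 100 (x) x 64 mm plate 6 mm thick, with a finned aluminium heat sink 40 (x) x 28 mm (y) on its middle, 6 to 32 mm above the underside: grip across the 28 mm. 0.1 to 0.2 kg. Point: centre, 16 mm above the underside; z up. Either end may lead.
- done1_mid (a point): blue circuit board already inspected, starting in nest 1 (two of the three blue boards are absent). 100 (x) x 64 mm plate 6 mm thick, with a finned aluminium heat sink 40 (x) x 28 mm (y) on its middle, 6 to 32 mm above the underside: grip across the 28 mm. 0.1 to 0.2 kg. Point: centre, 16 mm above the underside; z up. Either end may lead.
- done2_mid (a point): blue circuit board already inspected, starting in nest 2 (two of the three blue boards are absent). 100 (x) x 64 mm plate 6 mm thick, with a finned aluminium heat sink 40 (x) x 28 mm (y) on its middle, 6 to 32 mm above the underside: grip across the 28 mm. 0.1 to 0.2 kg. Point: centre, 16 mm above the underside; z up. Either end may lead.
- done3_mid (a point): blue circuit board already inspected, starting in nest 3 (two of the three blue boards are absent). 100 (x) x 64 mm plate 6 mm thick, with a finned aluminium heat sink 40 (x) x 28 mm (y) on its middle, 6 to 32 mm above the underside: grip across the 28 mm. 0.1 to 0.2 kg. Point: centre, 16 mm above the underside; z up. Either end may lead.
- cactus: bystander: small cactus in a white tub, 74 mm wide, 92 mm tall; origin under its centre.
- flux: bystander: amber jar, 56 mm wide, 100 mm tall; origin under its centre.
- spool: bystander: solder spool standing on end, 64 mm wide, 48 mm tall; origin under its centre.
- scope: the white stereo microscope, fixed on the base plate that carries the track. Origin at bench height in the middle of the track, axes as the nests'. Pillar at x 190, y 163 mm; black lens (68 mm wide, lower end 160 mm above the bench) at x 0, y 163 mm, under a white body 130 (x) x 90 mm; eyepieces lean towards the robot; 440 mm tall.
Things that resemble listed ones, but are neither listed nor needed, are in the scene too. What is shaped like the part that bears done2_mid but brown or purple is not meant.

How it is judged:
By the outcome, as a careful person would: the job done as asked, in the order asked, and still so for the second after the job is handed in, with the robot touching nothing.
Of new1, new2, new3 only 2 to 3 are there at a start; the rules pass over those that are not, and their reading is None.
Of done1, done2, done3 only 1 to 1 are there at a start; the rules pass over those that are not, and their reading is None.
At some moment in a run one of new1, new2, new3 may be knocked a few centimetres aside while the robot is not near it.
Once in a run the grip may slacken for a moment while it holds something.
It also fails if it takes over 200 s, if anything falls off the work surface, if the arm or the gripper's body presses on something with over 40 N, if the wrist force passes 120 N, or if a joint passes its speed limit or range.

## Working session

There is one attempt and no reset: what is moved stays moved. The work goes in short steps, Python scripts to look and compute and a tool call to move; the robot and the scene stay as the last step left them, time stands still between calls to the robot, and variables do not carry over. Pictures are saved under pics/ and viewed, and the job is handed in when it is done.

Besides the shell and the picture viewer there is one more tool, called after "Call:" in YAML: its name, and indented under it one key for each argument. jog_arm: Moves the arm, as the interface text tells. Shift numbers are shares of 0.15 m and turn numbers shares of 45 degrees, none past 1 either way. Its arguments: {"type":"object","properties":{"rows":{"type":"array","items":{"type":"object","properties":{"dx":{"type":"number","minimum":-1,"maximum":1},"dy":{"type":"number","minimum":-1,"maximum":1},"dz":{"type":"number","minimum":-1,"maximum":1},"ax":{"type":"number","minimum":-1,"maximum":1},"ay":{"type":"number","minimum":-1,"maximum":1},"az":{"type":"number","minimum":-1,"maximum":1},"claw":{"type":"number"}}}},"grip_force":{"type":"number"}},"required":["rows"]}

```bash
ls; mkdir -p pics; cat > h.py <<'E'
import numpy as np, cv2
from scipy.spatial.transform import Rotation as R
from cell import telemetry, grab_frame, workorder, search_frame, masks_of, env
def rot(q): return R.from_quat([q[1],q[2],q[3],q[0]]).as_matrix()
def pose(f,st=None):
    if 'tool_from_camera' in f:
        T=np.eye(4);T[:3,:3]=rot(st['orientation']);T[:3,3]=st['tcp_pos'];return T@np.array(f['tool_from_camera'])
    T=np.eye(4);T[:3,:3]=rot(f['orientation']);T[:3,3]=f['xyz'];return T
def cloud(f,st=None):
    T=pose(f,st);h,w=f['range_z'].shape
    fl=h/2/np.tan(np.radians(f['vertical_fov'])/2)
    v,u=np.mgrid[0:h,0:w];z=f['range_z']
    P=np.stack([(u-f['cx'])/fl*z,-(v-f['cy'])/fl*z,-z],-1)
    W=P@T[:3,:3].T+T[:3,3];W[z<=0]=np.nan
    return W
def shot(name):
    st=telemetry.state();f=grab_frame(name);return st,f,cloud(f,st)
def save(f,n): cv2.imwrite('pics/'+n,f['frame'])
E
python3 - <<'E'
from h import *
print(telemetry.state(), env.hold_point_z)
for n in ['scene','top','wrist']:
    st,f,W=shot(n);save(f,n+'0.png');print(n,{k:v for k,v in f.items() if k not in('frame','range_z')})
E
```

```text
pics
{'time_s': 0.0, 'qpos': array([-1.35721367,  0.53721134, -0.00447063,  1.53886239,  0.00260892,
        1.06726796, -0.07119992]), 'dq': array([ 8.32169076e-04, -9.05632097e-04,  4.98808969e-04, -2.41119883e-04,
        1.79654801e-03,  4.76294801e-05,  1.11691021e-03]), 'joint_torque': array([-9.57053999e-05, -5.70989048e+01,  9.90768336e-01, -2.51613450e+01,
       -5.62777393e-02,  1.75966811e-02,  1.58969669e-04]), 'tcp_pos': array([0.17932671, 0.62413899, 0.23781368]), 'orientation': array([-0.56440745,  0.56521461,  0.42496119, -0.42589278]), 'ft_force': array([-0.0063734 ,  0.05673157,  0.48723814]), 'moment': array([-0.00507234,  0.0067291 , -0.01915648]), 'width': 0.0882022540260064} 0.0187
scene {'vertical_fov': 50.65559449690777, 'cx': 319.45451423226024, 'cy': 198.33720715638506, 'xyz': array([1.59683738, 0.055025  , 0.81236073]), 'orientation': array([0.61690256, 0.3236496 , 0.32822898, 0.63792469]), 'shot': 1}
top {'vertical_fov': 47.63240830673826, 'cx': 325.1167503730192, 'cy': 190.77369056744007, 'xyz': array([0.30318791, 0.03754204, 1.22889894]), 'orientation': array([-0.70150244, -0.08400845,  0.08148375,  0.70299169]), 'shot': 2}
wrist {'vertical_fov': 69.2340634162373, 'cx': 319.17236881514964, 'cy': 200.37772159518468, 'tool_from_camera': array([[ 9.99999886e-01,  1.55722227e-05, -4.77228135e-04,
         1.78755547e-05],
       [-4.57465407e-04,  3.17599141e-01, -9.48224961e-01,
        -1.46339453e-01],
       [ 1.36801276e-04,  9.48225071e-01,  3.17599112e-01,
         8.23011489e-02],
       [ 0.00000000e+00,  0.00000000e+00,  0.00000000e+00,
         1.00000000e+00]]), 'shot': 3}
```

View pics/scene0.png

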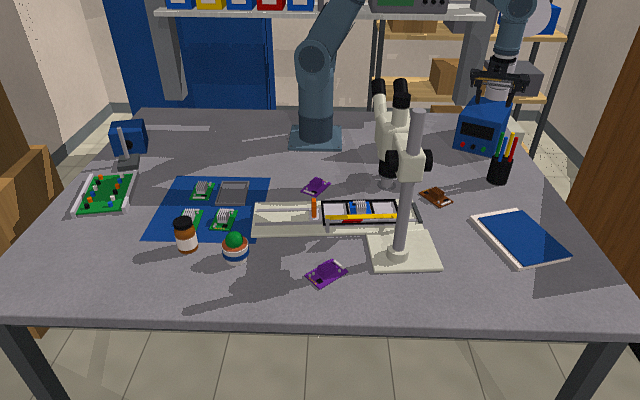

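View pics/top0.png

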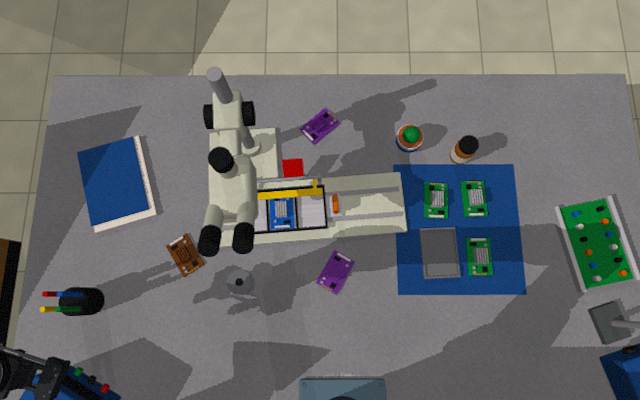

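View pics/wrist0.png

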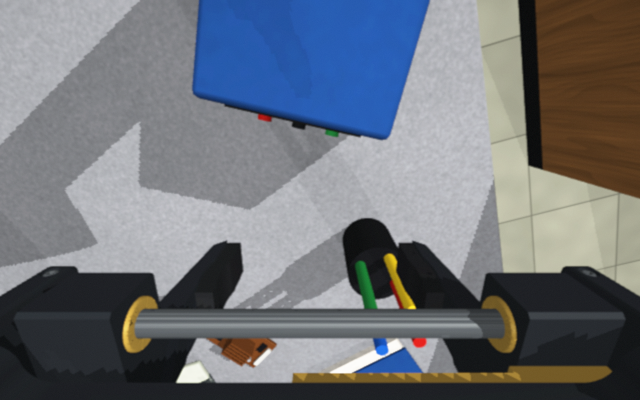

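```bash
python3 - <<'E'
from h import *
for cam in ['top','scene']:
    st,f,W=shot(cam)
    for q in ['new1_mid','done1_mid','sled_handle','pad','keeper_bar','tray_in','cactus','flux','spool','scope']:
        for d in masks_of(f,q):
            if d['conf']<.3: continue
            m=d['pixels'];p=W[m];p=p[~np.isnan(p).any(1)]
            if len(p)==0: continue
            hi=p[p[:,2]>np.percentile(p[:,2],60)]
            print(cam,q,round(d['conf'],2),np.round(d['at']),'med',np.round(np.median(p,0),3),'mm',np.round(np.percentile(p,2,axis=0),3),np.round(np.percentile(p,98,axis=0),3))
st,f,W=shot('top')
# big crop view
c=f['frame'][110:310,190:520];cv2.imwrite('pics/crop0.png',cv2.resize(c,None,fx=2.4,fy=2.4,interpolation=cv2.INTER_NEAREST))
# orange pixels
b,g,r=[f['frame'][...,i].astype(int) for i in range(3)]
o=(r>180)&(g>70)&(g<150)&(b<70);o[:, :300]=0;o[:,360:]=0
print(np.round(W[o][::6],3))
E
```

```text
top new1_mid 0.82 [197. 474.] med [ 0.571 -0.365  0.007] mm [ 0.526 -0.4    0.001] [ 0.622 -0.338  0.034]
top new1_mid 0.39 [178. 290.] med [0.616 0.131 0.052] mm [0.571 0.061 0.035] [0.662 0.217 0.087]
top sled_handle 0.87 [202. 298.] med [0.563 0.109 0.027] mm [0.482 0.008 0.016] [0.657 0.222 0.083]
top pad 0.69 [165. 292.] med [0.645 0.127 0.071] mm [0.625 0.101 0.053] [0.665 0.153 0.089]
top tray_in 0.61 [249. 439.] med [ 0.426 -0.264  0.005] mm [ 0.362 -0.311 -0.001] [ 0.49  -0.215  0.013]
top cactus 0.8 [138. 410.] med [ 0.728 -0.187  0.058] mm [ 0.703 -0.224  0.028] [ 0.769 -0.158  0.092]
top flux 0.6 [150. 462.] med [ 0.691 -0.328  0.089] mm [ 0.673 -0.359  0.006] [ 0.722 -0.31   0.103]
top spool 0.68 [283. 243.] med [0.346 0.259 0.048] mm [0.319 0.232 0.001] [0.376 0.29  0.052]
top spool 0.56 [201. 300.] med [0.561 0.11  0.027] mm [0.482 0.008 0.016] [0.657 0.223 0.083]
top scope 0.79 [171. 228.] med [0.553 0.237 0.336] mm [0.393 0.183 0.037] [0.728 0.292 0.441]
scene new1_mid 0.5 [214. 194.] med [ 0.569 -0.357  0.006] mm [ 0.512 -0.388 -0.001] [ 0.614 -0.339  0.033]
scene s
[... 217 characters left out ...]
[192. 233.] med [ 0.43  -0.267  0.004] mm [ 0.361 -0.313 -0.   ] [ 0.495 -0.219  0.011]
scene cactus 0.75 [250. 235.] med [ 0.76  -0.188  0.055] mm [ 0.728 -0.223 -0.   ] [ 0.776 -0.161  0.089]
scene cactus 0.74 [188. 384.] med [0.366 0.254 0.01 ] mm [ 0.33   0.231 -0.002] [0.379 0.285 0.044]
scene flux 0.86 [237. 184.] med [ 0.721 -0.332  0.065] mm [ 0.684 -0.361  0.005] [ 0.731 -0.312  0.101]
scene spool 0.75 [185. 388.] med [0.366 0.257 0.013] mm [ 0.337  0.235 -0.001] [0.379 0.285 0.044]
scene scope 0.8 [150. 399.] med [0.714 0.237 0.321] mm [ 0.308  0.182 -0.001] [0.749 0.301 0.431]
[[0.553 0.013 0.067]
 [0.547 0.013 0.07 ]
 [0.542 0.013 0.067]
 [0.537 0.013 0.068]
 [0.533 0.013 0.062]]
```

View pics/crop0.png

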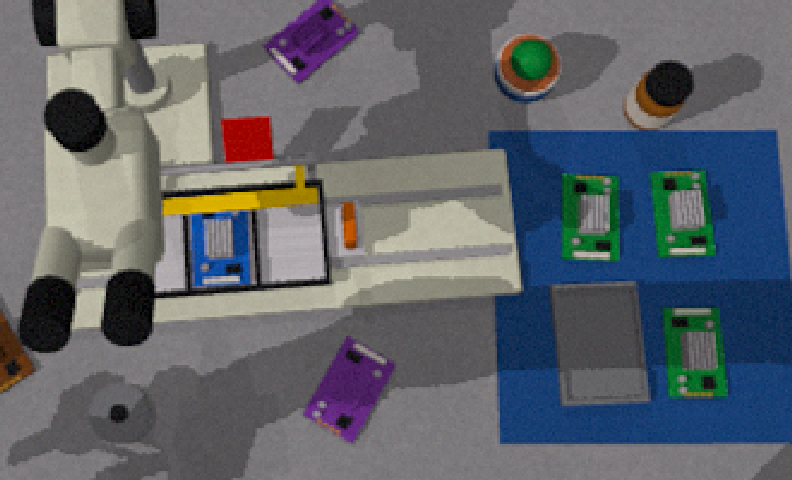

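```bash
python3 - <<'E'
from h import *
st,f,W=shot('top')
b,g,r=[f['frame'][...,i].astype(int) for i in range(3)]
blk=(b<60)&(g<60)&(r<60)
m=blk&(W[...,2]>.02)&(W[...,2]<.04)&(W[...,1]>0)&(W[...,1]<.25)&(W[...,0]>.45)&(W[...,0]<.65)
P=W[m];print(m.sum(),P.min(0),P.max(0))
(c,s,a)=cv2.minAreaRect(P[:,:2].astype(np.float32));print('walls',c,s,a,cv2.boxPoints((c,s,a)))
# yellow, red
y=(r>150)&(g>120)&(b<80)&(W[...,1]>0)&(W[...,1]<.25)&(W[...,0]>.5)&(W[...,2]>.02)
print('yellow',cv2.minAreaRect(W[y][:,:2].astype(np.float32)))
rd=(r>150)&(g<60)&(b<60)&(W[...,1]>0)&(W[...,1]<.25)&(W[...,0]>.5)
print('red',cv2.minAreaRect(W[rd][:,:2].astype(np.float32)),W[rd][:,2].min(),W[rd][:,2].max())
# base plate: fit from z
p=(W[...,2]>.006)&(W[...,2]<.016)&(W[...,1]<.25)&(W[...,1]>-.2)&(W[...,0]>.42)&(W[...,0]<.7)&(r>140)
print('plate',p.sum(),np.median(W[p][:,2]),cv2.minAreaRect(W[p][:,:2].astype(np.float32)))
bl=(b>120)&(r<90)&(W[...,2]>.02)&(W[...,1]>0)&(W[...,1]<.25)
print('blue',bl.sum(),cv2.minAreaRect(W[bl][:,:2].astype(np.float32)),np.median(W[bl],0))
# greens
gr=((g>r+30)&(g>b+20)&(W[...,1]<-.2)&(W[...,1]>-.45)&(W[...,0]<.66)).astype(np.uint8)
gr=cv2.morphologyEx(gr,cv2.MORPH_CLOSE,np.ones((7,7)))
n,l,s,cc=cv2.connectedComponentsWithStats(gr)
for i in range(1,n):
    if s[i,4]<100: continue
    Q=W[(l==i)];Q=Q[~np.isnan(Q).any(1)];Z=Q[(Q[:,2]<.014)];print('green',s[i,4],cv2.minAreaRect(Z[:,:2].astype(np.float32)),'sink',Q[Q[:,2]>.026].mean(0),cv2.minAreaRect(Q[Q[:,2]>.026][:,:2].astype(np.float32)))
t=(W[...,2]>.008)&(W[...,2]<.016)&(W[...,1]>-.33)&(W[...,1]<-.2)&(W[...,0]<.51)&(W[...,0]>.34)&(g<r+15)
print('tray',t.sum(),cv2.minAreaRect(W[t][:,:2].astype(np.float32)))
E
```

```text
456 [0.47460954 0.03935142 0.02002207] [0.60704187 0.22925881 0.03957576]
walls (0.5408134460449219, 0.13752223551273346) (0.119967520236969, 0.19303147494792938) 4.419851303100586 [[0.47357014 0.22912832]
 [0.48844603 0.03667091]
 [0.6080568  0.04591615]
 [0.5931809  0.23837356]]
yellow ((0.5814139246940613, 0.13839805126190186), (0.06970155239105225, 0.16559861600399017), 24.74125862121582)
red ((0.6440228223800659, 0.12848511338233948), (0.03723295032978058, 0.05234993249177933), 4.478148460388184) 0.05097754717315861 0.09190874061170651
plate 3282 0.011545817757664278 ((0.5528384447097778, 0.041021496057510376), (0.44992583990097046, 0.25398117303848267), 82.52484893798828)
blue 370 ((0.529664933681488, 0.16111645102500916), (0.08276183158159256, 0.06570467352867126), 1.1158982515335083) [0.51958576 0.16277045 0.02624072]
green 573 ((0.5743179321289062, -0.36891981959342957), (0.09950586408376694, 0.06542202830314636), 2.530791997909546) sink [ 0.57427854 -0.3785387   0.03165596] ((0.5795764923095703, -0.3764735758304596), (0.04512595012784004, 0.01436871849000454), 37.920509338378906)
green 612 ((0.5697234272956848, -0.2635635733604431), (0.06418175995349884, 0.10125859826803207), 86.65962982177734) sink [nan nan nan] ((0.0, 0.0), (0.0, 0.0), 0.0)
green 612 ((0.4153521656990051, -0.37073466181755066), (0.06577268242835999, 0.09647930413484573), 89.90956115722656) sink [ 0.40319972 -0.38448099  0.03180996] ((0.4034300446510315, -0.3842901289463043), (0.0014613120583817363, 0.0132559509947896), 82.57281494140625)
tray 386 ((0.4252139627933502, -0.2642921507358551), (0.1337091475725174, 0.09694668650627136), 2.7661874294281006)<stdin>:24: RuntimeWarning: Mean of empty slice.
  ret = um.true_divide(
```

```bash
cat >> h.py <<'E'
import sys
def yaw_of(st): 
    M=rot(st['orientation']);return np.degrees(np.arctan2(M[1,0],M[0,0]))
def plan(x,y,z,yaw):
    st=telemetry.state();M=rot(st['orientation']);p=np.array(st['tcp_pos'])
    d=M.T@(np.array([x,y,z])-p)/.15
    c,s=np.cos(np.radians(yaw)),np.sin(np.radians(yaw))
    T=np.array([[c,0,-s],[s,0,c],[0,-1,0]])
    rv=R.from_matrix(M.T@T).as_rotvec(degrees=True)
    n=max(np.linalg.norm(d)*.15/.0417,np.linalg.norm(rv)/7.16)
    print('t',round(st['time_s'],2),'at',np.round(p,4),'yaw',round(yaw_of(st),2),'w',round(st['width']*1e3,1),'F',np.round(st['ft_force'],1))
    print('  d',np.round(d,3),'a',np.round(rv/45,3),'rows',round(n,1))
E
cat > pl <<'E'
#!/bin/bash
python3 -c "from h import *; plan($1,$2,$3,$4)"
E
chmod +x pl; ./pl 0.555 0.016 0.2 94.4;  python3 -c "
from h import *
print(rot(telemetry.state()['orientation']).round(3))"
```

```text
t 1.35 at [0.1795 0.6247 0.2387] yaw 73.97 w 88.4 F [-0.2 -0.2  0.9]
  d [-3.209  0.258 -3.527] a [ 0.    -0.454 -0.   ] rows 17.2
[[ 0.276  0.    -0.961]
 [ 0.961 -0.     0.276]
 [-0.    -1.    -0.   ]]
```

```bash
python3 - <<'E'
from h import *
for c in ['top','scene']:
    st,f,W=shot(c)
    m=(W[...,2]>.07)&(W[...,1]>.1)&(W[...,1]<.34)&(W[...,0]>.25)&(W[...,0]<.9)
    P=W[m]
    for a in np.arange(.25,.85,.04):
        Q=P[(P[:,0]>=a)&(P[:,0]<a+.04)]
        if len(Q): print(c,round(a,2),len(Q),'y',Q[:,1].min().round(3),Q[:,1].max().round(3),'z',Q[:,2].min().round(3),Q[:,2].max().round(3))
E
```

```text
top 0.37 594 y 0.174 0.276 z 0.372 0.406
top 0.41 756 y 0.176 0.279 z 0.343 0.405
top 0.45 879 y 0.18 0.28 z 0.25 0.373
top 0.49 922 y 0.184 0.28 z 0.248 0.341
top 0.53 1204 y 0.191 0.281 z 0.249 0.419
top 0.57 421 y 0.194 0.281 z 0.249 0.418
top 0.61 426 y 0.1 0.264 z 0.07 0.331
top 0.65 1057 y 0.102 0.3 z 0.071 0.342
top 0.69 1319 y 0.197 0.303 z 0.07 0.445
top 0.73 100 y 0.222 0.28 z 0.298 0.446
scene 0.37 56 y 0.172 0.272 z 0.376 0.402
scene 0.41 375 y 0.174 0.275 z 0.346 0.402
scene 0.45 224 y 0.177 0.278 z 0.25 0.376
scene 0.49 198 y 0.181 0.273 z 0.247 0.339
scene 0.53 446 y 0.189 0.27 z 0.158 0.415
scene 0.57 969 y 0.192 0.261 z 0.185 0.415
scene 0.61 74 y 0.22 0.255 z 0.289 0.325
scene 0.65 144 y 0.102 0.243 z 0.073 0.339
scene 0.69 776 y 0.194 0.302 z 0.072 0.442
scene 0.73 1940 y 0.199 0.28 z 0.07 0.442
```

```bash
./pl 0.24 0.56 0.385 39
```

```text
t 1.45 at [0.1795 0.6247 0.2387] yaw 73.97 w 88.1 F [-0.   0.2 -0.2]
  d [-0.303 -0.975 -0.507] a [0.    0.777 0.   ] rows 4.9
```

Call:
jog_arm:
  rows:
    - {"dx":-0.3,"dy":-0.98,"dz":-0.5,"ay":0.78}
    - {"dx":-0.3,"dy":-0.98,"dz":-0.5,"ay":0.78}
    - {"dx":-0.3,"dy":-0.98,"dz":-0.5,"ay":0.78}
    - {"dx":-0.3,"dy":-0.98,"dz":-0.5,"ay":0.78}
    - {"dx":-0.3,"dy":-0.98,"dz":-0.5,"ay":0.78}

```text
schema error: expected keys dx, dy, dz, ax, ay, az, claw
```

```bash
./pl 0.32 0.45 0.5 5
```

```text
t 1.45 at [0.1795 0.6247 0.2387] yaw 73.97 w 88.1 F [-0.   0.2 -0.2]
  d [-0.861 -1.742 -1.222] a [0.    1.533 0.   ] rows 9.6
```

All keys are needed per row.

Call:
jog_arm:
  rows:
    - {"dx":-0.3,"dy":-0.98,"dz":-0.5,"ax":0,"ay":0.78,"az":0,"claw":88}
    - {"dx":-0.3,"dy":-0.98,"dz":-0.5,"ax":0,"ay":0.78,"az":0,"claw":88}
    - {"dx":-0.3,"dy":-0.98,"dz":-0.5,"ax":0,"ay":0.78,"az":0,"claw":88}
    - {"dx":-0.3,"dy":-0.98,"dz":-0.5,"ax":0,"ay":0.78,"az":0,"claw":88}
    - {"dx":-0.3,"dy":-0.98,"dz":-0.5,"ax":0,"ay":0.78,"az":0,"claw":88}

```text
time_s: 1.87
tcp_pos: [0.2445, 0.5601, 0.3936]
orientation: [0.671, -0.666, -0.234, 0.228]
ft_force: [0.9, 0.5, 0.8]
width: 0.0879
```

```bash
./pl 0.32 0.45 0.5 5
```

```text
t 1.87 at [0.2445 0.5601 0.3936] yaw 38.18 w 87.9 F [0.9 0.5 0.8]
  d [-0.051 -0.713 -0.886] a [-0.009  0.737  0.011] rows 4.6
```

Call:
jog_arm:
  rows:
    - {"dx":-0.05,"dy":-0.75,"dz":-0.9,"ax":0,"ay":0.75,"az":0,"claw":88}
    - {"dx":-0.05,"dy":-0.75,"dz":-0.9,"ax":0,"ay":0.75,"az":0,"claw":88}
    - {"dx":-0.05,"dy":-0.75,"dz":-0.9,"ax":0,"ay":0.75,"az":0,"claw":88}
    - {"dx":-0.05,"dy":-0.75,"dz":-0.9,"ax":0,"ay":0.75,"az":0,"claw":88}
    - {"dx":-0.05,"dy":-0.75,"dz":-0.9,"ax":0,"ay":0.75,"az":0,"claw":88}

```text
time_s: 2.28
tcp_pos: [0.3232, 0.4469, 0.5038]
orientation: [0.708, -0.705, -0.029, 0.025]
ft_force: [1.0, 0.1, 0.5]
width: 0.0878
```

```bash
./pl 0.39 0.32 0.51 -28
```

```text
t 2.28 at [0.3232 0.4469 0.5038] yaw 4.31 w 87.8 F [1.  0.1 0.5]
  d [ 0.381 -0.044 -0.877] a [-0.008  0.718  0.006] rows 4.5
```

Call:
jog_arm:
  rows:
    - {"dx":0.38,"dy":-0.05,"dz":-0.88,"ax":0,"ay":0.75,"az":0,"claw":88}
    - {"dx":0.38,"dy":-0.05,"dz":-0.88,"ax":0,"ay":0.75,"az":0,"claw":88}
    - {"dx":0.38,"dy":-0.05,"dz":-0.88,"ax":0,"ay":0.75,"az":0,"claw":88}
    - {"dx":0.38,"dy":-0.05,"dz":-0.88,"ax":0,"ay":0.75,"az":0,"claw":88}
    - {"dx":0.38,"dy":-0.05,"dz":-0.88,"ax":0,"ay":0.75,"az":0,"claw":88}

```text
time_s: 2.7
tcp_pos: [0.3899, 0.3192, 0.507]
orientation: [0.684, -0.683, 0.179, -0.181]
ft_force: [1.0, 0.5, 0.3]
width: 0.0878
```

```bash
./pl 0.44 0.185 0.51 -60
```

```text
t 2.7 at [0.3899 0.3192 0.507 ] yaw -29.51 w 87.8 F [1.  0.5 0.3]
  d [ 0.731 -0.02  -0.614] a [-0.003  0.678  0.001] rows 4.3
```

Call:
jog_arm:
  rows:
    - {"dx":0.73,"dy":0,"dz":-0.61,"ax":0,"ay":0.7,"az":0,"claw":88}
    - {"dx":0.73,"dy":0,"dz":-0.61,"ax":0,"ay":0.7,"az":0,"claw":88}
    - {"dx":0.73,"dy":0,"dz":-0.61,"ax":0,"ay":0.7,"az":0,"claw":88}
    - {"dx":0.73,"dy":0,"dz":-0.61,"ax":0,"ay":0.7,"az":0,"claw":88}
    - {"dx":0.73,"dy":0,"dz":-0.61,"ax":0,"ay":0.7,"az":0,"claw":88}

```text
time_s: 3.12
tcp_pos: [0.4407, 0.1861, 0.5065]
orientation: [0.61, -0.609, 0.358, -0.359]
ft_force: [-0.9, 0.7, 0.2]
width: 0.0878
```

```bash
./pl 0.49 0.05 0.5 -85.6
```

```text
t 3.12 at [0.4407 0.1861 0.5065] yaw -61.0 w 87.8 F [-0.9  0.7  0.2]
  d [ 0.953  0.044 -0.153] a [-0.002  0.547  0.   ] rows 3.5
```

Call:
jog_arm:
  rows:
    - {"dx":0.95,"dy":0,"dz":-0.15,"ax":0,"ay":0.55,"az":0,"claw":88}
    - {"dx":0.95,"dy":0,"dz":-0.15,"ax":0,"ay":0.55,"az":0,"claw":88}
    - {"dx":0.95,"dy":0,"dz":-0.15,"ax":0,"ay":0.55,"az":0,"claw":88}
    - {"dx":0.95,"dy":0,"dz":-0.15,"ax":0,"ay":0.55,"az":0,"claw":88}
    - {"dx":0.95,"dy":0,"dz":-0.15,"ax":0,"ay":0.55,"az":0,"claw":88}

```text
time_s: 3.53
tcp_pos: [0.4912, 0.0512, 0.5063]
orientation: [0.519, -0.519, 0.48, -0.481]
ft_force: [0.1, -0.3, 0.7]
width: 0.0878
```

```bash
./pl 0.53 -0.05 0.35 -85.6
```

```text
t 3.53 at [0.4912 0.0512 0.5063] yaw -85.56 w 87.8 F [ 0.1 -0.3  0.7]
  d [0.692 1.043 0.204] a [-0.002  0.001  0.001] rows 4.6
```

Call:
jog_arm:
  rows:
    - {"dx":0.65,"dy":1.0,"dz":0.22,"ax":0,"ay":0,"az":0,"claw":60}
    - {"dx":0.65,"dy":1.0,"dz":0.22,"ax":0,"ay":0,"az":0,"claw":60}
    - {"dx":0.65,"dy":1.0,"dz":0.22,"ax":0,"ay":0,"az":0,"claw":60}
    - {"dx":0.65,"dy":1.0,"dz":0.22,"ax":0,"ay":0,"az":0,"claw":60}
    - {"dx":0.65,"dy":1.0,"dz":0.22,"ax":0,"ay":0,"az":0,"claw":60}

```text
time_s: 3.95
tcp_pos: [0.5302, -0.039, 0.3515]
orientation: [-0.52, 0.523, -0.479, 0.476]
ft_force: [-0.9, -0.1, 0.1]
width: 0.0602
```

```bash
python3 - <<'E'
from h import *
st,f,W=shot('wrist');save(f,'w1.png')
b,g,r=[f['frame'][...,i].astype(int) for i in range(3)]
o=(r>160)&(g>50)&(g<150)&(b<80)&(W[...,2]>.03)&(W[...,2]<.08)
print(o.sum());P=W[o];print(P.min(0),P.max(0));T=P[P[:,2]>.062];print(len(T),cv2.minAreaRect(T[:,:2].astype(np.float32)),np.median(T,0))
E
./pl 0.55 0.014 0.12 -85.6
```

```text
440
[ 0.53128199 -0.22055077  0.03580147] [0.75195582 0.25299116 0.07826812]
245 ((0.5986298322677612, 0.07513698190450668), (0.18602769076824188, 0.0364314429461956), 52.80235290527344) [0.55391811 0.01421945 0.06719879]
t 4.0 at [ 0.5299 -0.0394  0.3509] yaw -85.01 w 59.9 F [-1.6  0.2 -1.8]
  d [-0.345  1.538  0.175] a [0.009 0.013 0.002] rows 5.7
```

View pics/w1.png

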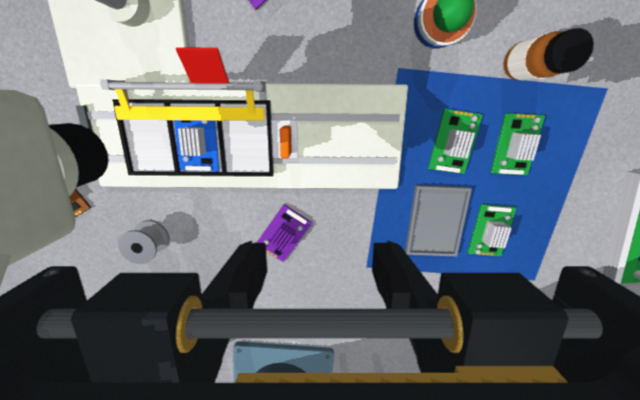

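```bash
python3 - <<'E'
from h import *
st,f,W=shot('wrist')
b,g,r=[f['frame'][...,i].astype(int) for i in range(3)]
o=(r>160)&(g>50)&(g<150)&(b<80)&(W[...,2]>.06)&(W[...,2]<.08)&(abs(W[...,1])<.05)&(W[...,0]<.6)
T=W[o];print(len(T),cv2.minAreaRect(T[:,:2].astype(np.float32)),T.min(0),T.max(0))
blk=(b<60)&(g<60)&(r<60)
m=blk&(W[...,2]>.02)&(W[...,2]<.04)&(W[...,1]>0)&(W[...,1]<.33)&(W[...,0]>.45)&(W[...,0]<.64)
P=W[m];c=cv2.minAreaRect(P[:,:2].astype(np.float32));print(c,cv2.boxPoints(c))
E
```

```text
228 ((0.5533934235572815, 0.01417157519608736), (0.04184868186712265, 0.011871492490172386), 3.792320489883423) [0.53226536 0.00711685 0.06480349] [0.57400638 0.0207398  0.06970433]
((0.5411180853843689, 0.15840648114681244), (0.117159903049469, 0.23901213705539703), 4.611671447753906) [[0.4731193  0.27281573]
 [0.4923363  0.03457737]
 [0.6091169  0.04399723]
 [0.5898999  0.2822356 ]]
```

Call:
jog_arm:
  rows:
    - {"dx":-0.35,"dy":1.0,"dz":0.17,"ax":0,"ay":0,"az":0,"claw":60}
    - {"dx":-0.35,"dy":1.0,"dz":0.17,"ax":0,"ay":0,"az":0,"claw":60}
    - {"dx":-0.35,"dy":1.0,"dz":0.17,"ax":0,"ay":0,"az":0,"claw":60}
    - {"dx":-0.35,"dy":1.0,"dz":0.17,"ax":0,"ay":0,"az":0,"claw":60}
    - {"dx":-0.35,"dy":1.0,"dz":0.17,"ax":0,"ay":0,"az":0,"claw":60}

```text
time_s: 4.47
tcp_pos: [0.55, 0.0232, 0.2011]
orientation: [-0.522, 0.525, -0.478, 0.473]
ft_force: [-1.0, 0.9, -0.3]
width: 0.0598
```

```bash
./pl 0.553 0.014 0.1 -85.4
```

```text
t 4.47 at [0.55   0.0232 0.2011] yaw -84.44 w 59.8 F [-1.   0.9 -0.3]
  d [0.064 0.674 0.019] a [ 0.01   0.021 -0.002] rows 2.4
```

Call:
jog_arm:
  rows:
    - {"dx":0.06,"dy":0.65,"dz":0.02,"ax":0,"ay":0.02,"az":0,"claw":60}
    - {"dx":0.06,"dy":0.65,"dz":0.02,"ax":0,"ay":0.02,"az":0,"claw":60}
    - {"dx":0.06,"dy":0.65,"dz":0.02,"ax":0,"ay":0.02,"az":0,"claw":60}

```text
time_s: 4.72
tcp_pos: [0.5557, 0.0097, 0.1068]
orientation: [-0.518, 0.519, -0.481, 0.48]
ft_force: [-0.8, 0.4, 0.4]
width: 0.0599
```

```bash
./pl 0.553 0.014 0.034 -85.4
```

```text
t 4.72 at [0.5557 0.0097 0.1068] yaw -85.66 w 59.9 F [-0.8  0.4  0.4]
  d [-0.03   0.486 -0.015] a [ 0.003 -0.006 -0.001] rows 1.8
```

Call:
jog_arm:
  rows:
    - {"dx":-0.03,"dy":0.49,"dz":0,"ax":0,"ay":0,"az":0,"claw":60}
    - {"dx":-0.03,"dy":0.49,"dz":0,"ax":0,"ay":0,"az":0,"claw":30}
    - {"dx":-0.03,"dy":0.49,"dz":0,"ax":0,"ay":0,"az":0,"claw":5}
    - {"dx":-0.03,"dy":0.49,"dz":0,"ax":0,"ay":0,"az":0,"claw":5}
    - {"dx":-0.03,"dy":0.49,"dz":0,"ax":0,"ay":0,"az":0,"claw":5}
  grip_force: 25

```text
time_s: 5.13
tcp_pos: [0.5585, 0.0134, 0.0379]
orientation: [0.519, -0.517, 0.48, -0.482]
ft_force: [0.1, -0.4, 0.3]
width: 0.0352
```

Call:
jog_arm:
  rows:
    - {"dx":0,"dy":0,"dz":0,"ax":0,"ay":0,"az":0,"claw":5}
    - {"dx":0,"dy":0,"dz":0,"ax":0,"ay":0,"az":0,"claw":5}
    - {"dx":0,"dy":0,"dz":0,"ax":0,"ay":0,"az":0,"claw":5}

```text
time_s: 5.38
tcp_pos: [0.5573, 0.0137, 0.0365]
orientation: [0.519, -0.517, 0.481, -0.482]
ft_force: [0.9, 3.9, 2.0]
width: 0.0157
```

```bash
./pl 0.563 -0.134 0.034 -85.4
```

```text
t 5.38 at [0.5573 0.0137 0.0365] yaw -85.77 w 15.7 F [0.9 3.9 2. ]
  d [ 0.985  0.016 -0.035] a [-0.004 -0.008 -0.001] rows 3.5
```

Call:
jog_arm:
  rows:
    - {"dx":0.2,"dy":0,"dz":0,"ax":0,"ay":0,"az":0,"claw":5}
    - {"dx":0.4,"dy":0,"dz":0,"ax":0,"ay":0,"az":0,"claw":5}
    - {"dx":0.6,"dy":0,"dz":0,"ax":0,"ay":0,"az":0,"claw":5}
    - {"dx":0.8,"dy":0,"dz":0,"ax":0,"ay":0,"az":0,"claw":5}
    - {"dx":0.9,"dy":0,"dz":0,"ax":0,"ay":0,"az":0,"claw":5}

```text
time_s: 5.8
tcp_pos: [0.5684, -0.1248, 0.0361]
orientation: [0.518, -0.517, 0.48, -0.484]
ft_force: [4.8, 2.5, 0.4]
width: 0.0135
```

```bash
./pl 0.5666 -0.1555 0.034 -85.4
```

```text
t 5.8 at [ 0.5684 -0.1248  0.0361] yaw -85.89 w 13.5 F [4.8 2.5 0.4]
  d [ 0.203  0.014 -0.027] a [-0.007 -0.011  0.003] rows 0.7
```

Call:
jog_arm:
  rows:
    - {"dx":0.12,"dy":0,"dz":0,"ax":0,"ay":0,"az":0,"claw":5}
    - {"dx":0.2,"dy":0,"dz":0,"ax":0,"ay":0,"az":0,"claw":5}
    - {"dx":0.25,"dy":0,"dz":0,"ax":0,"ay":0,"az":0,"claw":5}
    - {"dx":0.25,"dy":0,"dz":0,"ax":0,"ay":0,"az":0,"claw":5}

```text
time_s: 6.13
tcp_pos: [0.5708, -0.1543, 0.036]
orientation: [0.521, -0.516, 0.482, -0.479]
ft_force: [-0.3, 10.9, 9.1]
width: 0.014
```

```bash
./pl 0.5666 -0.1555 0.034 -85.4
```

```text
t 6.13 at [ 0.5708 -0.1543  0.036 ] yaw -85.64 w 14.0 F [-0.3 10.9  9.1]
  d [ 0.006  0.013 -0.028] a [-0.003 -0.005 -0.009] rows 0.1
```

Call:
jog_arm:
  rows:
    - {"dx":0,"dy":0,"dz":0,"ax":0,"ay":0,"az":0,"claw":50}
    - {"dx":0,"dy":0,"dz":0,"ax":0,"ay":0,"az":0,"claw":50}
    - {"dx":0,"dy":0,"dz":0,"ax":0,"ay":0,"az":0,"claw":50}
    - {"dx":0,"dy":0,"dz":0,"ax":0,"ay":0,"az":0,"claw":50}

```text
time_s: 6.47
tcp_pos: [0.5685, -0.1595, 0.0349]
orientation: [-0.518, 0.518, -0.481, 0.482]
ft_force: [-0.7, -0.1, 0.4]
width: 0.0383
```

Call:
jog_arm:
  rows:
    - {"dx":0,"dy":-0.25,"dz":0,"ax":0,"ay":0,"az":0,"claw":50}
    - {"dx":0,"dy":-0.6,"dz":0,"ax":0,"ay":0,"az":0,"claw":5}
    - {"dx":-0.3,"dy":-0.8,"dz":0,"ax":0,"ay":0,"az":0,"claw":0}
    - {"dx":-0.6,"dy":-1,"dz":0,"ax":0,"ay":0,"az":0,"claw":0}
    - {"dx":-0.6,"dy":-1,"dz":0,"ax":0,"ay":0,"az":0,"claw":0}

```text
time_s: 6.88
tcp_pos: [0.5624, -0.0677, 0.1868]
orientation: [0.518, -0.517, 0.481, -0.482]
ft_force: [0.6, 0.6, -0.9]
width: 0.0228
```

```bash
cat > nests.py <<'E'
from h import *
def measure(st,f,W):
    b,g,r=[f['frame'][...,i].astype(int) for i in range(3)]
    A=(W[...,1]>-.25)&(W[...,1]<.2)&(W[...,0]>.45)&(W[...,0]<.72)
    blk=(b<60)&(g<60)&(r<60)
    m=blk&(W[...,2]>.02)&(W[...,2]<.04)&A&(W[...,0]<.65)
    P=W[m]
    if len(P)>20: c=cv2.minAreaRect(P[:,:2].astype(np.float32));print('walls',len(P),c)
    rd=(r>130)&(g<60)&(b<60)&A&(W[...,2]>.01)
    if rd.sum()>10: print('red',rd.sum(),cv2.minAreaRect(W[rd][:,:2].astype(np.float32)),'z',np.percentile(W[rd][:,2],[2,98]).round(4))
    y=(r>150)&(g>110)&(b<80)&A&(W[...,2]>.03)
    if y.sum()>10: print('yel',y.sum(),cv2.minAreaRect(W[y][:,:2].astype(np.float32)),'z',np.percentile(W[y][:,2],[2,98]).round(4))
    o=(r>160)&(g>50)&(g<130)&(b<80)&(W[...,2]>.06)&(W[...,2]<.08)&A
    if o.sum()>10: print('fin',o.sum(),np.median(W[o],0).round(4))
E
python3 - <<'E'
from nests import *
for c in ['wrist','top']:
    st,f,W=shot(c);save(f,c+'2.png');print(c);measure(st,f,W)
E
./pl 0.669 -0.04 0.13 -85.5
```

```text
wrist
walls 4063 ((0.5546896457672119, -0.010118797421455383), (0.11928949505090714, 0.23856055736541748), 4.687978744506836)
red 2982 ((0.6260784268379211, -0.09131383895874023), (0.18321797251701355, 0.061052124947309494), 55.6324462890625) z [0.0561 0.0891]
yel 4695 ((0.6224299669265747, -0.06365934014320374), (0.08712004125118256, 0.3456946611404419), 17.52898406982422) z [0.0378 0.0495]
fin 467 [ 0.5676 -0.1544  0.0672]
top
walls 133 ((0.5543100237846375, -0.008719272911548615), (0.11891379952430725, 0.2364288568496704), 5.374305725097656)
yel 223 ((0.5983896255493164, 0.06736479699611664), (0.04146764054894447, 0.0759316012263298), 3.6180362701416016) z [0.0344 0.0492]
t 6.98 at [ 0.564  -0.0642  0.1872] yaw -85.41 w 14.2 F [ 1.1  1.8 -0.6]
  d [-0.104  0.385  0.709] a [-0.006  0.002 -0.003] rows 2.9
```

View pics/wrist2.png

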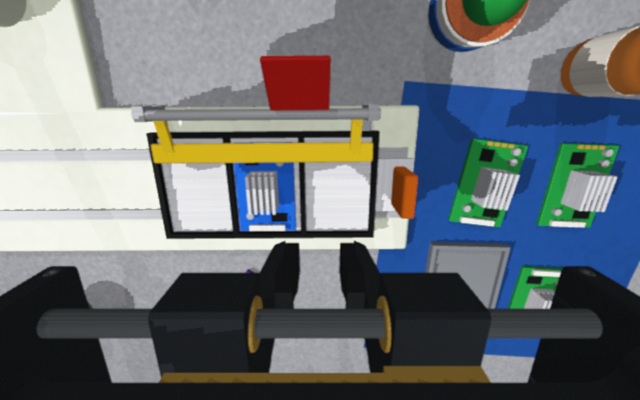

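View pics/top2.png

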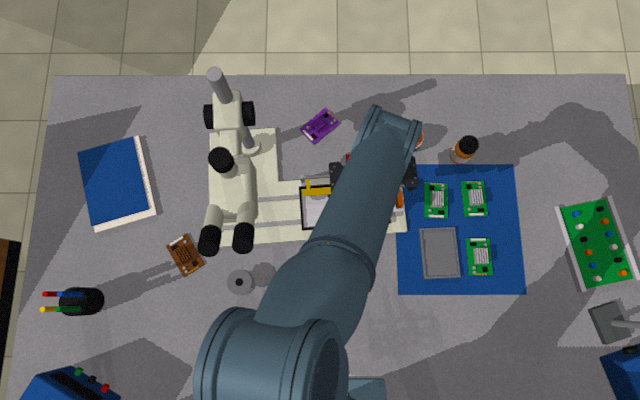

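Call:
jog_arm:
  rows:
    - {"dx":-0.1,"dy":0.0,"dz":0.3,"ax":0,"ay":0,"az":0,"claw":0}
    - {"dx":-0.1,"dy":0.1,"dz":0.55,"ax":0,"ay":0,"az":0,"claw":0}
    - {"dx":-0.1,"dy":0.3,"dz":0.72,"ax":0,"ay":0,"az":0,"claw":0}
    - {"dx":-0.1,"dy":0.38,"dz":0.72,"ax":0,"ay":0,"az":0,"claw":0}

```text
time_s: 7.32
tcp_pos: [0.6714, -0.0454, 0.1233]
orientation: [-0.518, 0.519, -0.481, 0.481]
ft_force: [-2.0, 1.3, -0.9]
width: 0.0005
```

```bash
./pl 0.671 -0.041 0.03 -85.4
```

```text
t 7.32 at [ 0.6714 -0.0454  0.1233] yaw -85.64 w 0.5 F [-2.   1.3 -0.9]
  d [-0.03   0.622  0.   ] a [ 0.001 -0.005  0.001] rows 2.2
```

Press gradually.

Call:
jog_arm:
  rows:
    - {"dx":-0.03,"dy":0.2,"dz":0,"ax":0,"ay":0,"az":0,"claw":0}
    - {"dx":-0.03,"dy":0.3,"dz":0,"ax":0,"ay":0,"az":0,"claw":0}
    - {"dx":-0.03,"dy":0.4,"dz":0,"ax":0,"ay":0,"az":0,"claw":0}
    - {"dx":-0.03,"dy":0.48,"dz":0,"ax":0,"ay":0,"az":0,"claw":0}
    - {"dx":-0.03,"dy":0.54,"dz":0,"ax":0,"ay":0,"az":0,"claw":0}

```text
time_s: 7.73
tcp_pos: [0.669, -0.0429, 0.047]
orientation: [0.518, -0.518, 0.481, -0.482]
ft_force: [-1.3, -0.3, 9.1]
width: 0.0008
```

Call:
jog_arm:
  rows:
    - {"dx":0,"dy":0.04,"dz":0,"ax":0,"ay":0,"az":0,"claw":0}
    - {"dx":0,"dy":0.08,"dz":0,"ax":0,"ay":0,"az":0,"claw":0}
    - {"dx":0,"dy":0.11,"dz":0,"ax":0,"ay":0,"az":0,"claw":0}
    - {"dx":0,"dy":0.11,"dz":0,"ax":0,"ay":0,"az":0,"claw":0}

```text
time_s: 8.07
tcp_pos: [0.6685, -0.0428, 0.0306]
orientation: [0.518, -0.518, 0.481, -0.482]
ft_force: [0.8, -0.4, 3.4]
width: 0.0003
```

```bash
./pl 0.671 -0.041 0.027 -85.4;python3 - <<'E'
from nests import *
st,f,W=shot('scene');save(f,'s3.png');measure(st,f,W)
cv2.imwrite('pics/s3c.png',cv2.resize(f['frame'][120:290,200:440],None,fx=3,fy=3))
E
```

```text
t 8.07 at [ 0.6685 -0.0428  0.0306] yaw -85.83 w 0.3 F [ 0.8 -0.4  3.4]
  d [-0.011  0.024  0.017] a [-0.001 -0.01   0.001] rows 0.1
walls 188 ((0.5621979236602783, -0.012208029627799988), (0.13575348258018494, 0.23863168060779572), 5.265583515167236)
red 158 ((0.6318387389183044, -0.09535595029592514), (0.17619669437408447, 0.059010136872529984), 63.5832633972168) z [0.0125 0.0458]
yel 161 ((0.6133644580841064, -0.02697134017944336), (0.246278315782547, 0.09456396847963333), 73.26461029052734) z [0.0554 0.0953]
```

View pics/s3c.png

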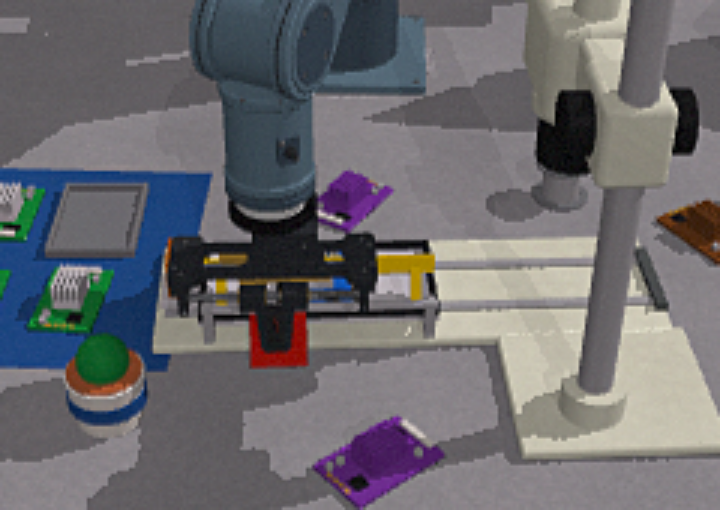

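Call:
jog_arm:
  rows:
    - {"dx":0,"dy":0.03,"dz":0,"ax":0,"ay":0,"az":0,"claw":0}
    - {"dx":0,"dy":0.05,"dz":0,"ax":0,"ay":0,"az":0,"claw":0}
    - {"dx":0,"dy":0.05,"dz":0,"ax":0,"ay":0,"az":0,"claw":0}

```text
time_s: 8.37
tcp_pos: [0.6711, -0.0424, 0.0249]
orientation: [0.519, -0.517, 0.48, -0.483]
ft_force: [2.5, 0.8, 10.0]
width: 0.0008
```

Call:
jog_arm:
  rows:
    - {"dx":0,"dy":0.02,"dz":0,"ax":0,"ay":0,"az":0,"claw":0}
    - {"dx":0,"dy":0.03,"dz":0,"ax":0,"ay":0,"az":0,"claw":0}

```text
time_s: 8.53
tcp_pos: [0.6732, -0.0425, 0.0224]
orientation: [0.52, -0.516, 0.479, -0.484]
ft_force: [3.8, 1.5, 22.4]
width: 0.0006
```

Hard stop reached. Lift off and look.

Call:
jog_arm:
  rows:
    - {"dx":0,"dy":-0.3,"dz":0,"ax":0,"ay":0,"az":0,"claw":0}
    - {"dx":0,"dy":-0.55,"dz":0,"ax":0,"ay":0,"az":0,"claw":0}
    - {"dx":-0.1,"dy":-0.8,"dz":-0.2,"ax":0,"ay":0,"az":0,"claw":50}
    - {"dx":-0.1,"dy":-1,"dz":-0.4,"ax":0,"ay":0,"az":0,"claw":60}
    - {"dx":-0.1,"dy":-1,"dz":-0.65,"ax":0,"ay":0,"az":0,"claw":60}

```text
time_s: 8.95
tcp_pos: [0.5754, -0.0331, 0.172]
orientation: [0.521, -0.516, 0.479, -0.483]
ft_force: [0.3, 0.1, 0.2]
width: 0.0186
```

```bash
python3 - <<'E'
from nests import *
st,f,W=shot('wrist');save(f,'w4.png');measure(st,f,W)
b,g,r=[f['frame'][...,i].astype(int) for i in range(3)]
# heat sink points of blue board: z 0.046-0.058
A=(W[...,1]>-.14)&(W[...,1]<.12)&(W[...,0]>.48)&(W[...,0]<.6)
m=A&(W[...,2]>.045)&(W[...,2]<.06)&~((r>150)&(b<90))
n,l,s,cc=cv2.connectedComponentsWithStats(m.astype(np.uint8))
for i in range(1,n):
    if s[i,4]>100: print('sink',s[i,4],cv2.minAreaRect(W[l==i][:,:2].astype(np.float32)),np.median(W[l==i],0))
E
./pl 0.5545 -0.0105 0.15 -85.3
```

```text
walls 3772 ((0.5545250177383423, -0.010375790297985077), (0.11988312751054764, 0.23878251016139984), 4.5269341468811035)
red 2207 ((0.6299052834510803, -0.0889672189950943), (0.1721082329750061, 0.05773645639419556), 59.4600830078125) z [0.0133 0.0457]
yel 3029 ((0.6389955878257751, -0.06410133838653564), (0.062442198395729065, 0.3425614833831787), 17.18500328063965) z [0.0609 0.0983]
fin 476 [ 0.5674 -0.1541  0.0672]
sink 164 ((0.5522799491882324, 0.0037764483131468296), (0.039918042719364166, 0.0033424643334001303), 4.513903617858887) [0.55369495 0.00353982 0.05307265]
sink 156 ((0.5524856448173523, -0.0024506656918674707), (0.04031594097614288, 0.0031847802456468344), 4.4612717628479) [ 0.55398967 -0.00273493  0.05305675]
sink 155 ((0.5527589321136475, -0.008685474283993244), (0.04054126888513565, 0.003191998228430748), 4.697234630584717) [ 0.55480383 -0.0088088   0.05293043]
sink 149 ((0.5534774661064148, -0.014909513294696808), (0.040580686181783676, 0.003056648885831237), 4.717992782592773) [ 0.55309887 -0.0149823   0.05313367]
sink 142 ((0.5542957186698914, -0.021195359528064728), (0.03986935690045357, 0.003047076053917408), 4.111277103424072) [ 0.55458004 -0.02114843  0.05319849]
t 9.0 at [ 0.5617 -0.0354  0.1684] yaw -86.02 w 22.2 F [-7.1 -1.8 -2.3]
  d [-0.169  0.123 -0.035] a [ 0.01  -0.016 -0.004] rows 0.8
```

View pics/w4.png

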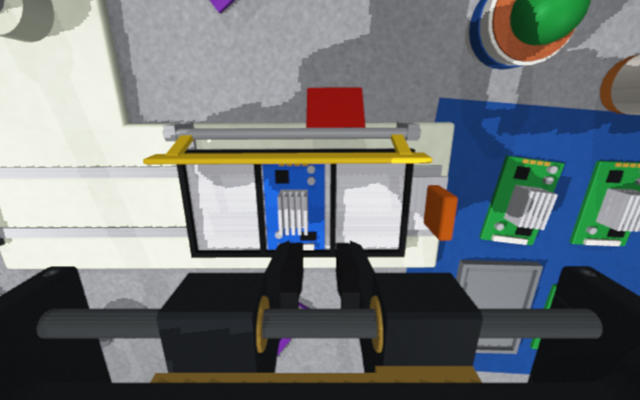

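Call:
jog_arm:
  rows:
    - {"dx":-0.18,"dy":0.13,"dz":-0.06,"ax":0,"ay":-0.02,"az":0,"claw":55}
    - {"dx":-0.18,"dy":0.13,"dz":-0.06,"ax":0,"ay":-0.02,"az":0,"claw":55}
    - {"dx":-0.18,"dy":0.13,"dz":-0.06,"ax":0,"ay":-0.02,"az":0,"claw":55}
    - {"dx":-0.18,"dy":0.13,"dz":-0.06,"ax":0,"ay":-0.02,"az":0,"claw":55}

```text
time_s: 9.33
tcp_pos: [0.5617, -0.0077, 0.1482]
orientation: [-0.522, 0.522, -0.477, 0.477]
ft_force: [0.8, -0.0, 0.8]
width: 0.0496
```

```bash
./pl 0.553 -0.0088 0.031 -85.4
```

```text
t 9.33 at [ 0.5617 -0.0077  0.1482] yaw -84.87 w 49.6 F [ 0.8 -0.   0.8]
  d [ 0.002  0.781 -0.058] a [0.001 0.012 0.   ] rows 2.8
```

Call:
jog_arm:
  rows:
    - {"dx":0,"dy":0.25,"dz":-0.06,"ax":0,"ay":0.01,"az":0,"claw":55}
    - {"dx":0,"dy":0.45,"dz":-0.06,"ax":0,"ay":0.01,"az":0,"claw":55}
    - {"dx":0,"dy":0.6,"dz":-0.06,"ax":0,"ay":0.01,"az":0,"claw":55}
    - {"dx":0,"dy":0.6,"dz":-0.06,"ax":0,"ay":0.01,"az":0,"claw":55}

```text
time_s: 9.67
tcp_pos: [0.5503, -0.0092, 0.0547]
orientation: [-0.518, 0.522, -0.481, 0.478]
ft_force: [-1.0, 0.4, 1.6]
width: 0.055
```

```bash
./pl 0.553 -0.0088 0.031 -85.4
```

```text
t 9.67 at [ 0.5503 -0.0092  0.0547] yaw -85.39 w 55.0 F [-1.   0.4  1.6]
  d [-0.002  0.158  0.019] a [0.008 0.    0.001] rows 0.6
```

Call:
jog_arm:
  rows:
    - {"dx":0,"dy":0.1,"dz":0.01,"ax":0,"ay":0,"az":0,"claw":55}
    - {"dx":0,"dy":0.15,"dz":0.01,"ax":0,"ay":0,"az":0,"claw":55}
    - {"dx":0,"dy":0.15,"dz":0.01,"ax":0,"ay":0,"az":0,"claw":40}
    - {"dx":0,"dy":0.15,"dz":0.01,"ax":0,"ay":0,"az":0,"claw":15}
    - {"dx":0,"dy":0.15,"dz":0.01,"ax":0,"ay":0,"az":0,"claw":15}
  grip_force: 25

```text
time_s: 10.08
tcp_pos: [0.555, -0.0084, 0.0369]
orientation: [0.52, -0.52, 0.479, -0.48]
ft_force: [0.1, -0.5, -0.2]
width: 0.037
```

Call:
jog_arm:
  rows:
    - {"dx":0,"dy":0,"dz":0,"ax":0,"ay":0,"az":0,"claw":15}
    - {"dx":0,"dy":0,"dz":0,"ax":0,"ay":0,"az":0,"claw":15}
    - {"dx":0,"dy":0,"dz":0,"ax":0,"ay":0,"az":0,"claw":15}

```text
time_s: 10.33
tcp_pos: [0.5549, -0.0082, 0.0368]
orientation: [0.52, -0.52, 0.479, -0.48]
ft_force: [-1.2, 0.5, 6.2]
width: 0.0276
```

```bash
./pl 0.553 -0.0088 0.15 -85.4
```

```text
t 10.33 at [ 0.5549 -0.0082  0.0368] yaw -85.34 w 27.6 F [-1.2  0.5  6.2]
  d [ 0.003 -0.755 -0.012] a [-0.002  0.001 -0.   ] rows 2.7
```

Call:
jog_arm:
  rows:
    - {"dx":0,"dy":0,"dz":0,"ax":0,"ay":0,"az":0,"claw":40}
    - {"dx":0,"dy":0,"dz":0,"ax":0,"ay":0,"az":0,"claw":40}
    - {"dx":0,"dy":0.04,"dz":0,"ax":0,"ay":0,"az":0,"claw":40}
    - {"dx":0,"dy":0.04,"dz":0,"ax":0,"ay":0,"az":0,"claw":15}
    - {"dx":0,"dy":0.04,"dz":0,"ax":0,"ay":0,"az":0,"claw":15}
  grip_force: 35

```text
time_s: 10.75
tcp_pos: [0.5537, -0.0081, 0.0293]
orientation: [-0.52, 0.52, -0.479, 0.479]
ft_force: [-0.2, -0.1, -0.6]
width: 0.0289
```

Call:
jog_arm:
  rows:
    - {"dx":0,"dy":0,"dz":0,"ax":0,"ay":0,"az":0,"claw":15}
    - {"dx":0,"dy":0,"dz":0,"ax":0,"ay":0,"az":0,"claw":15}
    - {"dx":0,"dy":0,"dz":0,"ax":0,"ay":0,"az":0,"claw":15}

```text
time_s: 11.0
tcp_pos: [0.554, -0.0082, 0.0297]
orientation: [-0.52, 0.52, -0.479, 0.479]
ft_force: [0.6, -0.2, -0.9]
width: 0.0276
```

```bash
./pl 0.553 -0.0088 0.15 -85.4
```

```text
t 11.0 at [ 0.554  -0.0082  0.0297] yaw -85.33 w 27.6 F [ 0.6 -0.2 -0.9]
  d [ 0.004 -0.802 -0.007] a [0.    0.002 0.   ] rows 2.9
```

Call:
jog_arm:
  rows:
    - {"dx":0,"dy":-0.15,"dz":0,"ax":0,"ay":0,"az":0,"claw":15}
    - {"dx":0,"dy":-0.4,"dz":0,"ax":0,"ay":0,"az":0,"claw":15}
    - {"dx":0,"dy":-0.65,"dz":0,"ax":0,"ay":0,"az":0,"claw":15}
    - {"dx":0.2,"dy":-0.8,"dz":-0.15,"ax":0,"ay":0,"az":0,"claw":15}
    - {"dx":0.4,"dy":-0.8,"dz":-0.3,"ax":0,"ay":0.02,"az":0,"claw":15}

```text
time_s: 11.42
tcp_pos: [0.518, -0.0706, 0.154]
orientation: [0.52, -0.515, 0.48, -0.484]
ft_force: [-0.4, -1.9, -2.1]
width: 0.0276
```

```bash
./pl 0.426 -0.264 0.14 -87.2
```

```text
t 11.42 at [ 0.518  -0.0706  0.154 ] yaw -85.92 w 27.6 F [-0.4 -1.9 -2.1]
  d [ 1.242  0.087 -0.705] a [-0.011  0.028 -0.   ] rows 5.1
```

Call:
jog_arm:
  rows:
    - {"dx":0.2,"dy":0,"dz":-0.1,"ax":0,"ay":0.03,"az":0,"claw":15}
    - {"dx":0.45,"dy":0,"dz":-0.25,"ax":0,"ay":0.03,"az":0,"claw":15}
    - {"dx":0.7,"dy":0,"dz":-0.4,"ax":0,"ay":0.03,"az":0,"claw":15}
    - {"dx":0.9,"dy":0,"dz":-0.5,"ax":0,"ay":0.03,"az":0,"claw":15}
    - {"dx":1,"dy":0,"dz":-0.6,"ax":0,"ay":0.03,"az":0,"claw":15}

```text
time_s: 11.83
tcp_pos: [0.4325, -0.2319, 0.1505]
orientation: [-0.509, 0.51, -0.49, 0.492]
ft_force: [-0.6, 0.6, -1.4]
width: 0.0277
```

```bash
./pl 0.426 -0.264 0.14 -87.2
```

```text
t 11.83 at [ 0.4325 -0.2319  0.1505] yaw -87.86 w 27.7 F [-0.6  0.6 -1.4]
  d [ 0.212  0.071 -0.051] a [-0.001 -0.015  0.003] rows 0.8
```

Call:
jog_arm:
  rows:
    - {"dx":0.21,"dy":0.1,"dz":-0.05,"ax":0,"ay":-0.01,"az":0,"claw":15}
    - {"dx":0.21,"dy":0.35,"dz":-0.05,"ax":0,"ay":-0.01,"az":0,"claw":15}
    - {"dx":0.21,"dy":0.5,"dz":-0.05,"ax":0,"ay":-0.01,"az":0,"claw":15}
    - {"dx":0.21,"dy":0.6,"dz":-0.05,"ax":0,"ay":-0.01,"az":0,"claw":15}
    - {"dx":0.21,"dy":0.6,"dz":-0.05,"ax":0,"ay":-0.01,"az":0,"claw":15}

```text
time_s: 12.25
tcp_pos: [0.4261, -0.2581, 0.0573]
orientation: [-0.512, 0.513, -0.489, 0.486]
ft_force: [0.5, -0.5, -0.3]
width: 0.0275
```

```bash
./pl 0.426 -0.264 0.0145 -87.2; python3 - <<'E'
from h import *
st,f,W=shot('wrist');save(f,'w5.png')
E
```

```text
t 12.25 at [ 0.4261 -0.2581  0.0573] yaw -87.16 w 27.5 F [ 0.5 -0.5 -0.3]
  d [ 0.04   0.285 -0.001] a [ 0.006  0.001 -0.003] rows 1.0
```

View pics/w5.png

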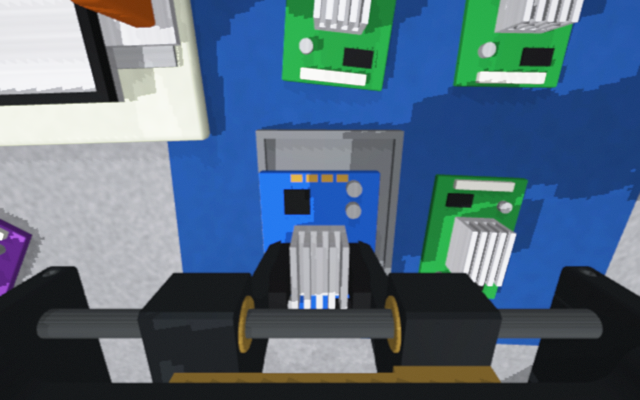

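Call:
jog_arm:
  rows:
    - {"dx":0.03,"dy":0.05,"dz":0,"ax":0,"ay":0,"az":0,"claw":15}
    - {"dx":0.03,"dy":0.15,"dz":0,"ax":0,"ay":0,"az":0,"claw":15}
    - {"dx":0.03,"dy":0.22,"dz":0,"ax":0,"ay":0,"az":0,"claw":15}
    - {"dx":0.03,"dy":0.25,"dz":0,"ax":0,"ay":0,"az":0,"claw":15}
    - {"dx":0.03,"dy":0.25,"dz":0,"ax":0,"ay":0,"az":0,"claw":15}

```text
time_s: 12.72
tcp_pos: [0.4281, -0.2633, 0.0219]
orientation: [-0.512, 0.512, -0.488, 0.487]
ft_force: [0.1, 0.1, -1.2]
width: 0.0277
```

```bash
./pl 0.426 -0.264 0.0145 -87.2
```

```text
t 12.72 at [ 0.4281 -0.2633  0.0219] yaw -87.12 w 27.7 F [ 0.1  0.1 -1.2]
  d [ 0.004  0.049 -0.014] a [ 0.001  0.002 -0.001] rows 0.2
```

Call:
jog_arm:
  rows:
    - {"dx":0,"dy":0.03,"dz":0,"ax":0,"ay":0,"az":0,"claw":15}
    - {"dx":0,"dy":0.045,"dz":0,"ax":0,"ay":0,"az":0,"claw":15}
    - {"dx":0,"dy":0.045,"dz":0,"ax":0,"ay":0,"az":0,"claw":15}

```text
time_s: 12.97
tcp_pos: [0.4284, -0.2635, 0.0156]
orientation: [0.512, -0.512, 0.487, -0.487]
ft_force: [-0.4, -0.1, -1.7]
width: 0.0278
```

Call:
jog_arm:
  rows:
    - {"dx":0,"dy":0.01,"dz":0,"ax":0,"ay":0,"az":0,"claw":15}
    - {"dx":0,"dy":0.01,"dz":0,"ax":0,"ay":0,"az":0,"claw":42}
    - {"dx":0,"dy":0.01,"dz":0,"ax":0,"ay":0,"az":0,"claw":42}
    - {"dx":0,"dy":0.01,"dz":0,"ax":0,"ay":0,"az":0,"claw":42}
    - {"dx":0,"dy":0.01,"dz":0,"ax":0,"ay":0,"az":0,"claw":42}

```text
time_s: 13.38
tcp_pos: [0.4285, -0.2636, 0.0143]
orientation: [0.512, -0.512, 0.487, -0.487]
ft_force: [-0.8, -0.1, -0.2]
width: 0.0425
```

Call:
jog_arm:
  rows:
    - {"dx":0,"dy":-0.2,"dz":0,"ax":0,"ay":0,"az":0,"claw":42}
    - {"dx":0,"dy":-0.4,"dz":0,"ax":0,"ay":0,"az":0,"claw":42}
    - {"dx":0,"dy":-0.65,"dz":0,"ax":0,"ay":0,"az":0,"claw":50}
    - {"dx":0,"dy":-0.9,"dz":0,"ax":0,"ay":0,"az":0,"claw":50}
    - {"dx":0.1,"dy":-1,"dz":0,"ax":0,"ay":0,"az":0,"claw":50}

```text
time_s: 13.8
tcp_pos: [0.4307, -0.2773, 0.1678]
orientation: [0.514, -0.512, 0.486, -0.488]
ft_force: [0.3, -0.2, 0.5]
width: 0.05
```

```bash
cat > boards.py <<'E'
from h import *
def boards(st,f,W,hi=.04):
    b,g,r=[f['frame'][...,i].astype(int) for i in range(3)]
    A=(W[...,1]<-.15)&(W[...,1]>-.5)&(W[...,0]<.68)&(W[...,0]>.3)
    for nm,col in [('green',(g>r+25)&(g>b+20)),('blue',(b>r+40)&(b>g+25)&(W[...,2]>.005))]:
        G=(col&A).astype(np.uint8)
        if nm=='blue': G=(col&A&(W[...,2]>.006)&(W[...,0]<.5)&(W[...,1]>-.33)).astype(np.uint8)
        G=cv2.morphologyEx(G,cv2.MORPH_CLOSE,np.ones((9,9)))
        n,l,s,cc=cv2.connectedComponentsWithStats(G)
        for i in range(1,n):
            if s[i,4]<300: continue
            c=W[l==i];c=c[~np.isnan(c).any(1)]
            d=c[(c[:,2]<.02)]
            rc=cv2.minAreaRect(d[:,:2].astype(np.float32));ctr=np.median(c,0)
            S=(abs(W[...,0]-rc[0][0])<.06)&(abs(W[...,1]-rc[0][1])<.05)&(W[...,2]>.024)&(W[...,2]<.05)
            rs=cv2.minAreaRect(W[S][:,:2].astype(np.float32)) if S.sum()>20 else None
            print(nm,s[i,4],'plate',np.round(rc[0],4),np.round(rc[1],3),round(rc[2],1),'z',np.round(np.percentile(d[:,2],[5,50,95]),3),'sink',S.sum(),rs and (np.round(rs[0],4),np.round(rs[1],3),round(rs[2],1)))
E
python3 - <<'E'
from boards import *
st,f,W=shot('wrist');save(f,'w6.png');boards(st,f,W)
st,f,W=shot('top');boards(st,f,W);save(f,'t6.png')
E
./pl 0.5697 -0.2635 0.14 -86
```

```text
green 4652 plate [ 0.5639 -0.2631] [0.064 0.087] 87.0 z [0.005 0.007 0.011] sink 1031 (array([ 0.5702, -0.264 ]), array([0.028, 0.04 ]), 87.0)
green 4194 plate [ 0.5676 -0.3699] [0.085 0.064] 2.1 z [0.005 0.007 0.011] sink 1770 (array([ 0.575 , -0.3701]), array([0.04 , 0.029]), 2.0)
green 3451 plate [ 0.4161 -0.3709] [0.1   0.064] 0.4 z [0.005 0.007 0.011] sink 1030 (array([ 0.416 , -0.3712]), array([0.04 , 0.029]), 0.3)
blue 4013 plate [ 0.4276 -0.2633] [0.101 0.066] 2.9 z [0.01  0.011 0.014] sink 689 (array([ 0.428 , -0.2636]), array([0.04 , 0.027]), 3.0)
green 553 plate [ 0.5743 -0.3685] [0.1   0.064] 2.4 z [0.001 0.006 0.01 ] sink 144 (array([ 0.5742, -0.3701]), array([0.041, 0.031]), 0.7)
green 615 plate [ 0.5696 -0.2635] [0.065 0.101] 86.9 z [0.    0.005 0.011] sink 136 (array([ 0.5693, -0.2634]), array([0.029, 0.041]), 86.2)
blue 463 plate [ 0.4203 -0.2452] [0.094 0.078] 47.4 z [0.003 0.01  0.015] sink 25 (array([ 0.41  , -0.2642]), array([0.006, 0.027]), 7.2)
t 13.9 at [ 0.4309 -0.2812  0.1673] yaw -87.21 w 49.9 F [-0.5 -0.1 -0.2]
  d [-0.074  0.187  0.929] a [-0.008 -0.027  0.005] rows 3.4
```

View pics/w6.png

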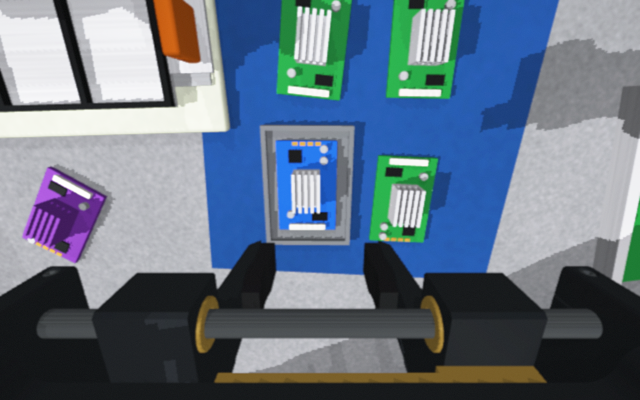

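Call:
jog_arm:
  rows:
    - {"dx":-0.08,"dy":0,"dz":0.25,"ax":0,"ay":0.12,"az":0,"claw":50}
    - {"dx":-0.08,"dy":0.1,"dz":0.5,"ax":0,"ay":0.12,"az":0,"claw":50}
    - {"dx":-0.08,"dy":0.2,"dz":0.75,"ax":0,"ay":0.12,"az":0,"claw":50}
    - {"dx":-0.08,"dy":0.4,"dz":0.93,"ax":0,"ay":0.12,"az":0,"claw":50}
    - {"dx":-0.08,"dy":0.4,"dz":0.93,"ax":0,"ay":0.12,"az":0,"claw":50}

```text
time_s: 14.32
tcp_pos: [0.5698, -0.2545, 0.0961]
orientation: [0.49, -0.491, 0.512, -0.507]
ft_force: [-0.5, 2.3, -1.2]
width: 0.0498
```

```bash
./pl 0.5702 -0.264 0.0095 -93
```

```text
t 14.32 at [ 0.5698 -0.2545  0.0961] yaw -92.17 w 49.8 F [-0.5  2.3 -1.2]
  d [0.066 0.577 0.009] a [ 0.009  0.018 -0.005] rows 2.1
```

Call:
jog_arm:
  rows:
    - {"dx":0.06,"dy":0.1,"dz":0.01,"ax":0,"ay":0.02,"az":0,"claw":50}
    - {"dx":0.06,"dy":0.25,"dz":0.01,"ax":0,"ay":0.02,"az":0,"claw":50}
    - {"dx":0.06,"dy":0.35,"dz":0.01,"ax":0,"ay":0.02,"az":0,"claw":50}
    - {"dx":0.06,"dy":0.45,"dz":0.01,"ax":0,"ay":0.02,"az":0,"claw":50}
    - {"dx":0.06,"dy":0.45,"dz":0.01,"ax":0,"ay":0.02,"az":0,"claw":50}

```text
time_s: 14.73
tcp_pos: [0.5665, -0.2669, 0.0332]
orientation: [0.484, -0.485, 0.517, -0.513]
ft_force: [-1.4, 0.8, 0.5]
width: 0.0499
```

```bash
./pl 0.5702 -0.264 0.0095 -93
```

```text
t 14.73 at [ 0.5665 -0.2669  0.0332] yaw -93.43 w 49.9 F [-1.4  0.8  0.5]
  d [-0.02   0.158  0.024] a [ 0.007 -0.01  -0.003] rows 0.6
```

Call:
jog_arm:
  rows:
    - {"dx":-0.02,"dy":0.08,"dz":0.02,"ax":0,"ay":0,"az":0,"claw":50}
    - {"dx":-0.02,"dy":0.14,"dz":0.02,"ax":0,"ay":0,"az":0,"claw":50}
    - {"dx":-0.02,"dy":0.14,"dz":0.02,"ax":0,"ay":0,"az":0,"claw":50}
    - {"dx":-0.02,"dy":0.14,"dz":0.02,"ax":0,"ay":0,"az":0,"claw":50}

```text
time_s: 15.07
tcp_pos: [0.5721, -0.2655, 0.0155]
orientation: [0.485, -0.485, 0.515, -0.515]
ft_force: [-0.3, -0.1, 0.4]
width: 0.0497
```

```bash
./pl 0.5702 -0.264 0.0095 -93
```

```text
t 15.07 at [ 0.5721 -0.2655  0.0155] yaw -93.41 w 49.7 F [-0.3 -0.1  0.4]
  d [-0.009  0.04  -0.013] a [ 0.    -0.009 -0.   ] rows 0.2
```

Call:
jog_arm:
  rows:
    - {"dx":-0.01,"dy":0.035,"dz":-0.01,"ax":0,"ay":-0.01,"az":0,"claw":50}
    - {"dx":-0.01,"dy":0.035,"dz":-0.01,"ax":0,"ay":-0.01,"az":0,"claw":15}
    - {"dx":-0.01,"dy":0.035,"dz":-0.01,"ax":0,"ay":-0.01,"az":0,"claw":15}
    - {"dx":-0.01,"dy":0.035,"dz":-0.01,"ax":0,"ay":-0.01,"az":0,"claw":15}
    - {"dx":-0.01,"dy":0.035,"dz":-0.01,"ax":0,"ay":-0.01,"az":0,"claw":15}
  grip_force: 35

```text
time_s: 15.48
tcp_pos: [0.5709, -0.2643, 0.0107]
orientation: [-0.487, 0.487, -0.513, 0.513]
ft_force: [-0.6, 0.7, 0.8]
width: 0.0279
```

Call:
jog_arm:
  rows:
    - {"dx":0,"dy":0,"dz":0,"ax":0,"ay":0,"az":0,"claw":15}
    - {"dx":0,"dy":0,"dz":0,"ax":0,"ay":0,"az":0,"claw":15}

```text
time_s: 15.65
tcp_pos: [0.5709, -0.2643, 0.0107]
orientation: [-0.487, 0.487, -0.513, 0.513]
ft_force: [0.2, -0.6, 2.5]
width: 0.0279
```

```bash
./pl 0.5702 -0.264 0.12 -93
```

```text
t 15.65 at [ 0.5709 -0.2643  0.0107] yaw -92.98 w 27.9 F [ 0.2 -0.6  2.5]
  d [-0.002 -0.729 -0.004] a [-0.001  0.     0.   ] rows 2.6
```

Call:
jog_arm:
  rows:
    - {"dx":0,"dy":-0.2,"dz":0,"ax":0,"ay":0,"az":0,"claw":15}
    - {"dx":0,"dy":-0.45,"dz":0,"ax":0,"ay":0,"az":0,"claw":15}
    - {"dx":0,"dy":-0.65,"dz":0,"ax":0,"ay":0,"az":0,"claw":15}
    - {"dx":0,"dy":-0.8,"dz":0,"ax":0,"ay":-0.06,"az":0,"claw":15}
    - {"dx":-0.1,"dy":-0.8,"dz":0,"ax":0,"ay":-0.17,"az":0,"claw":15}

```text
time_s: 16.07
tcp_pos: [0.5731, -0.2543, 0.1357]
orientation: [0.52, -0.519, 0.476, -0.483]
ft_force: [0.5, -1.3, -0.7]
width: 0.0276
```

```bash
./pl 0.555 -0.1 0.13 -85.4
```

```text
t 16.07 at [ 0.5731 -0.2543  0.1357] yaw -85.47 w 27.6 F [ 0.5 -1.3 -0.7]
  d [-1.035  0.031 -0.039] a [-0.009 -0.001  0.009] rows 3.7
```

Call:
jog_arm:
  rows:
    - {"dx":-0.2,"dy":0,"dz":-0.03,"ax":0,"ay":0,"az":0,"claw":15}
    - {"dx":-0.45,"dy":0,"dz":-0.03,"ax":0,"ay":0,"az":0,"claw":15}
    - {"dx":-0.7,"dy":0,"dz":-0.03,"ax":0,"ay":0,"az":0,"claw":15}
    - {"dx":-0.9,"dy":0,"dz":-0.03,"ax":0,"ay":0,"az":0,"claw":15}
    - {"dx":-1,"dy":0,"dz":-0.03,"ax":0,"ay":0,"az":0,"claw":15}

```text
time_s: 16.48
tcp_pos: [0.5543, -0.0948, 0.1298]
orientation: [0.522, -0.521, 0.479, -0.477]
ft_force: [-0.3, 0.7, -1.4]
width: 0.0277
```

```bash
./pl 0.5483 0.0675 0.12 -85.4
```

```text
t 16.48 at [ 0.5543 -0.0948  0.1298] yaw -85.06 w 27.7 F [-0.3  0.7 -1.4]
  d [-1.081  0.069  0.053] a [ 0.001  0.007 -0.004] rows 3.9
```

Call:
jog_arm:
  rows:
    - {"dx":-0.25,"dy":0,"dz":0.05,"ax":0,"ay":0,"az":0,"claw":15}
    - {"dx":-0.5,"dy":0,"dz":0.05,"ax":0,"ay":0,"az":0,"claw":15}
    - {"dx":-0.75,"dy":0,"dz":0.05,"ax":0,"ay":0,"az":0,"claw":15}
    - {"dx":-0.95,"dy":0,"dz":0.05,"ax":0,"ay":0,"az":0,"claw":15}
    - {"dx":-1,"dy":0,"dz":0.05,"ax":0,"ay":0,"az":0,"claw":15}

```text
time_s: 16.9
tcp_pos: [0.5492, 0.0569, 0.1298]
orientation: [0.522, -0.521, 0.478, -0.476]
ft_force: [0.1, -0.1, -1.0]
width: 0.0279
```

```bash
./pl 0.5483 0.0675 0.07 -85.4
```

```text
t 16.9 at [0.5492 0.0569 0.1298] yaw -84.9 w 27.9 F [ 0.1 -0.1 -1. ]
  d [-0.07   0.399  0.001] a [ 0.002  0.011 -0.004] rows 1.5
```

Call:
jog_arm:
  rows:
    - {"dx":-0.07,"dy":0.1,"dz":0,"ax":0,"ay":0.01,"az":0,"claw":15}
    - {"dx":-0.07,"dy":0.25,"dz":0,"ax":0,"ay":0.01,"az":0,"claw":15}
    - {"dx":-0.07,"dy":0.4,"dz":0,"ax":0,"ay":0.01,"az":0,"claw":15}
    - {"dx":-0.07,"dy":0.45,"dz":0,"ax":0,"ay":0.01,"az":0,"claw":15}
    - {"dx":-0.07,"dy":0.45,"dz":0,"ax":0,"ay":0.01,"az":0,"claw":15}

```text
time_s: 17.32
tcp_pos: [0.5478, 0.0597, 0.0613]
orientation: [-0.517, 0.519, -0.482, 0.481]
ft_force: [-1.2, -0.5, -1.1]
width: 0.028
```

```bash
./pl 0.5483 0.0675 0.04 -85.4; python3 - <<'E'
from h import *
st,f,W=shot('wrist');save(f,'w7.png')
E
```

```text
t 17.32 at [0.5478 0.0597 0.0613] yaw -85.82 w 28.0 F [-1.2 -0.5 -1.1]
  d [-0.051  0.142  0.008] a [ 0.004 -0.009  0.001] rows 0.5
```

View pics/w7.png

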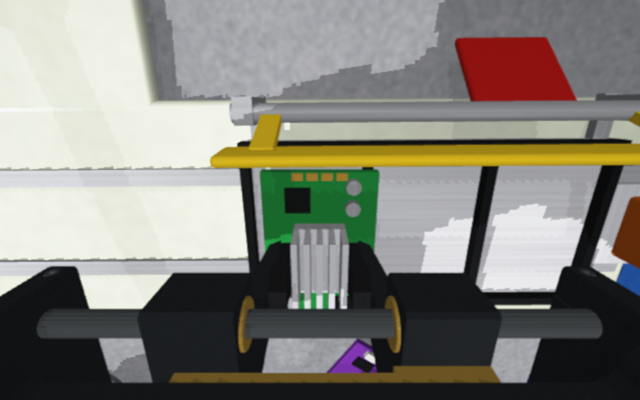

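Call:
jog_arm:
  rows:
    - {"dx":-0.05,"dy":0.05,"dz":0.01,"ax":0,"ay":-0.01,"az":0,"claw":15}
    - {"dx":-0.05,"dy":0.1,"dz":0.01,"ax":0,"ay":-0.01,"az":0,"claw":15}
    - {"dx":-0.05,"dy":0.1,"dz":0.01,"ax":0,"ay":-0.01,"az":0,"claw":15}
    - {"dx":-0.05,"dy":0.1,"dz":0.01,"ax":0,"ay":-0.01,"az":0,"claw":15}

```text
time_s: 17.7
tcp_pos: [0.5501, 0.0683, 0.0478]
orientation: [-0.52, 0.52, -0.479, 0.479]
ft_force: [0.5, -0.0, -1.3]
width: 0.0278
```

```bash
./pl 0.5483 0.0675 0.031 -85.4
```

```text
t 17.7 at [0.5501 0.0683 0.0478] yaw -85.3 w 27.8 F [ 0.5 -0.  -1.3]
  d [ 0.005  0.112 -0.012] a [ 0.     0.002 -0.   ] rows 0.4
```

Call:
jog_arm:
  rows:
    - {"dx":0.005,"dy":0.03,"dz":-0.01,"ax":0,"ay":0,"az":0,"claw":15}
    - {"dx":0.005,"dy":0.06,"dz":-0.01,"ax":0,"ay":0,"az":0,"claw":15}
    - {"dx":0.005,"dy":0.09,"dz":-0.01,"ax":0,"ay":0,"az":0,"claw":15}
    - {"dx":0.005,"dy":0.1,"dz":-0.01,"ax":0,"ay":0,"az":0,"claw":15}
    - {"dx":0.005,"dy":0.1,"dz":-0.01,"ax":0,"ay":0,"az":0,"claw":15}

```text
time_s: 18.12
tcp_pos: [0.5483, 0.0671, 0.0323]
orientation: [-0.52, 0.52, -0.479, 0.479]
ft_force: [0.3, -0.4, -1.1]
width: 0.0276
```

```bash
./pl 0.5483 0.0675 0.031 -85.4
```

```text
t 18.12 at [0.5483 0.0671 0.0323] yaw -85.34 w 27.6 F [ 0.3 -0.4 -1.1]
  d [-0.002  0.009  0.   ] a [0.001 0.001 0.   ] rows 0.0
```

Call:
jog_arm:
  rows:
    - {"dx":0,"dy":0.005,"dz":0,"ax":0,"ay":0,"az":0,"claw":15}
    - {"dx":0,"dy":0.005,"dz":0,"ax":0,"ay":0,"az":0,"claw":45}
    - {"dx":0,"dy":0.005,"dz":0,"ax":0,"ay":0,"az":0,"claw":45}
    - {"dx":0,"dy":0.005,"dz":0,"ax":0,"ay":0,"az":0,"claw":45}

```text
time_s: 18.45
tcp_pos: [0.549, 0.0672, 0.0323]
orientation: [0.52, -0.52, 0.479, -0.479]
ft_force: [-0.2, 0.3, -0.6]
width: 0.0446
```

Call:
jog_arm:
  rows:
    - {"dx":0,"dy":-0.2,"dz":0,"ax":0,"ay":0,"az":0,"claw":45}
    - {"dx":0,"dy":-0.4,"dz":0,"ax":0,"ay":0,"az":0,"claw":45}
    - {"dx":0,"dy":-0.65,"dz":0,"ax":0,"ay":0,"az":0,"claw":45}
    - {"dx":0.3,"dy":-0.8,"dz":0,"ax":0,"ay":0,"az":0,"claw":50}
    - {"dx":0.6,"dy":-0.9,"dz":0,"ax":0,"ay":0,"az":0,"claw":50}

```text
time_s: 18.87
tcp_pos: [0.5564, -0.0067, 0.1648]
orientation: [0.523, -0.52, 0.477, -0.478]
ft_force: [0.8, -0.1, -0.8]
width: 0.0497
```

```bash
cat > nb.py <<'E'
from nests import *
def nestboards(st,f,W):
    b,g,r=[f['frame'][...,i].astype(int) for i in range(3)]
    A=(W[...,1]>-.16)&(W[...,1]<.13)&(W[...,0]>.48)&(W[...,0]<.64)
    G=((g>r+25)&(g>b+20)&A).astype(np.uint8)
    G=cv2.morphologyEx(G,cv2.MORPH_CLOSE,np.ones((9,9)))
    n,l,s,cc=cv2.connectedComponentsWithStats(G)
    for i in range(1,n):
        if s[i,4]<150: continue
        c=W[l==i];c=c[~np.isnan(c).any(1)];d=c[c[:,2]<.034]
        rc=cv2.minAreaRect(d[:,:2].astype(np.float32))
        p=np.linalg.lstsq(np.c_[d[:,:2]-d[:,:2].mean(0),np.ones(len(d))],d[:,2],rcond=None)[0]
        print('nb',s[i,4],np.round(rc[0],4),np.round(rc[1],3),round(rc[2],1),'z',np.round(np.percentile(d[:,2],[5,50,95]),4),'tilt deg',np.round(np.degrees(p[:2]),1))
E
python3 - <<'E'
from nb import *
st,f,W=shot('wrist');save(f,'w8.png');measure(st,f,W);nestboards(st,f,W)
E
./pl 0.57 -0.12 0.17 -86
```

```text
walls 3962 ((0.5496305227279663, -0.010647200047969818), (0.10960539430379868, 0.23978963494300842), 5.0367112159729)
red 2323 ((0.6311622262001038, -0.08898486196994781), (0.17012909054756165, 0.05778879672288895), 60.44593811035156) z [0.0133 0.0452]
yel 3107 ((0.6297067403793335, -0.064019575715065), (0.07770539820194244, 0.3381733000278473), 16.63161277770996) z [0.0607 0.0988]
fin 534 [ 0.5676 -0.1539  0.0672]
nb 3960 [0.546 0.068] [0.103 0.067] 4.8 z [0.0261 0.0274 0.0298] tilt deg [ 0.3 -0.7]
t 18.92 at [ 0.5574 -0.0193  0.1676] yaw -85.72 w 49.7 F [ 0.8 -7.2  2. ]
  d [ 0.676 -0.012  0.034] a [-0.01   0.006  0.007] rows 2.4
```

View pics/w8.png

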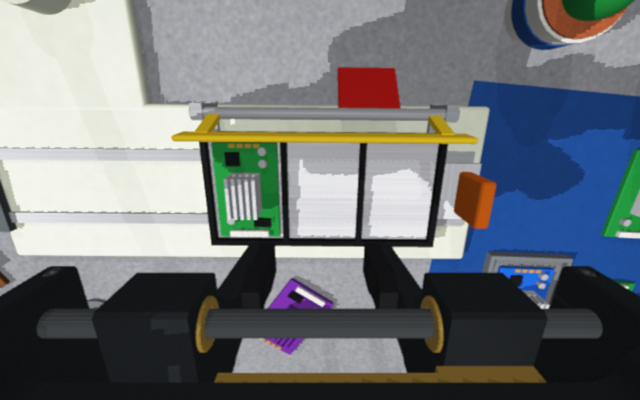

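Call:
jog_arm:
  rows:
    - {"dx":0.25,"dy":0,"dz":0.03,"ax":0,"ay":0,"az":0,"claw":50}
    - {"dx":0.5,"dy":0,"dz":0.03,"ax":0,"ay":0,"az":0,"claw":50}
    - {"dx":0.75,"dy":0,"dz":0.03,"ax":0,"ay":0,"az":0,"claw":50}
    - {"dx":1,"dy":0,"dz":0.03,"ax":0,"ay":0,"az":0,"claw":50}

```text
time_s: 19.25
tcp_pos: [0.5716, -0.1597, 0.1624]
orientation: [0.52, -0.52, 0.479, -0.479]
ft_force: [0.4, 0.5, 0.5]
width: 0.0503
```

```bash
./pl 0.565 -0.3 0.16 -88
```

```text
t 19.25 at [ 0.5716 -0.1597  0.1624] yaw -85.32 w 50.3 F [0.4 0.5 0.5]
  d [ 0.929  0.016 -0.12 ] a [-0.001  0.06  -0.   ] rows 3.4
```

Call:
jog_arm:
  rows:
    - {"dx":0.25,"dy":0,"dz":-0.06,"ax":0,"ay":0.06,"az":0,"claw":50}
    - {"dx":0.5,"dy":0,"dz":-0.1,"ax":0,"ay":0.06,"az":0,"claw":50}
    - {"dx":0.75,"dy":0,"dz":-0.12,"ax":0,"ay":0.06,"az":0,"claw":50}
    - {"dx":0.9,"dy":0,"dz":-0.12,"ax":0,"ay":0.06,"az":0,"claw":50}
    - {"dx":0.9,"dy":0,"dz":-0.12,"ax":0,"ay":0.06,"az":0,"claw":50}

```text
time_s: 19.67
tcp_pos: [0.5628, -0.3012, 0.1629]
orientation: [-0.505, 0.508, -0.492, 0.495]
ft_force: [-0.3, 0.8, 1.0]
width: 0.0502
```

```bash
python3 - <<'E'
from boards import *
st,f,W=shot('wrist');save(f,'w9.png');boards(st,f,W)
E
./pl 0.575 -0.37 0.08 -88
```

```text
green 3770 plate [ 0.5753 -0.3698] [0.1   0.064] 2.2 z [0.005 0.006 0.009] sink 1005 (array([ 0.575 , -0.3699]), array([0.041, 0.028]), 2.0)
green 748 plate [ 0.4329 -0.351 ] [0.067 0.024] 0.4 z [0.005 0.006 0.009] sink 106 (array([ 0.4283, -0.3632]), array([0.017, 0.013]), 3.8)
blue 1333 plate [ 0.4411 -0.274 ] [0.075 0.043] 2.9 z [0.01  0.011 0.016] sink 481 (array([ 0.4323, -0.2638]), array([0.033, 0.028]), 3.0)
t 19.72 at [ 0.5635 -0.2976  0.1624] yaw -88.32 w 50.0 F [0.6 0.4 0.9]
  d [0.484 0.55  0.063] a [ 0.    -0.007  0.002] rows 2.6
```

Call:
jog_arm:
  rows:
    - {"dx":0.25,"dy":0.1,"dz":0.06,"ax":0,"ay":0,"az":0,"claw":50}
    - {"dx":0.48,"dy":0.3,"dz":0.06,"ax":0,"ay":0,"az":0,"claw":50}
    - {"dx":0.48,"dy":0.5,"dz":0.06,"ax":0,"ay":0,"az":0,"claw":50}
    - {"dx":0.48,"dy":0.6,"dz":0.06,"ax":0,"ay":0,"az":0,"claw":50}
    - {"dx":0.48,"dy":0.6,"dz":0.06,"ax":0,"ay":0,"az":0,"claw":50}

```text
time_s: 20.13
tcp_pos: [0.5744, -0.3618, 0.0679]
orientation: [-0.509, 0.509, -0.494, 0.488]
ft_force: [0.2, 0.8, 0.2]
width: 0.0504
```

```bash
./pl 0.575 -0.37 0.03 -88
```

```text
t 20.13 at [ 0.5744 -0.3618  0.0679] yaw -87.96 w 50.4 F [0.2 0.8 0.2]
  d [0.056 0.253 0.003] a [ 0.007  0.001 -0.007] rows 0.9
```

Call:
jog_arm:
  rows:
    - {"dx":0.04,"dy":0.08,"dz":0,"ax":0,"ay":0,"az":0,"claw":50}
    - {"dx":0.04,"dy":0.16,"dz":0,"ax":0,"ay":0,"az":0,"claw":50}
    - {"dx":0.04,"dy":0.22,"dz":0,"ax":0,"ay":0,"az":0,"claw":50}
    - {"dx":0.04,"dy":0.28,"dz":0,"ax":0,"ay":0,"az":0,"claw":50}
    - {"dx":0.04,"dy":0.28,"dz":0,"ax":0,"ay":0,"az":0,"claw":50}

```text
time_s: 20.55
tcp_pos: [0.5758, -0.3704, 0.0286]
orientation: [-0.509, 0.509, -0.492, 0.49]
ft_force: [0.1, -0.3, -0.1]
width: 0.0499
```

```bash
./pl 0.575 -0.37 0.0105 -88
```

```text
t 20.55 at [ 0.5758 -0.3704  0.0286] yaw -87.99 w 49.9 F [ 0.1 -0.3 -0.1]
  d [-0.003  0.12  -0.005] a [ 0.002  0.    -0.002] rows 0.4
```

Call:
jog_arm:
  rows:
    - {"dx":0,"dy":0.06,"dz":0,"ax":0,"ay":0,"az":0,"claw":50}
    - {"dx":0,"dy":0.11,"dz":0,"ax":0,"ay":0,"az":0,"claw":50}
    - {"dx":0,"dy":0.115,"dz":0,"ax":0,"ay":0,"az":0,"claw":50}
    - {"dx":0,"dy":0.115,"dz":0,"ax":0,"ay":0,"az":0,"claw":35}
    - {"dx":0,"dy":0.115,"dz":0,"ax":0,"ay":0,"az":0,"claw":15}

```text
time_s: 20.97
tcp_pos: [0.5764, -0.3719, 0.0132]
orientation: [-0.509, 0.509, -0.491, 0.491]
ft_force: [0.6, 0.9, -0.0]
width: 0.0389
```

Call:
jog_arm:
  rows:
    - {"dx":0,"dy":0,"dz":0,"ax":0,"ay":0,"az":0,"claw":15}
    - {"dx":0,"dy":0,"dz":0,"ax":0,"ay":0,"az":0,"claw":15}
    - {"dx":0,"dy":0,"dz":0,"ax":0,"ay":0,"az":0,"claw":15}

```text
time_s: 21.22
tcp_pos: [0.5766, -0.3718, 0.0135]
orientation: [0.509, -0.508, 0.491, -0.492]
ft_force: [0.3, 0.1, 1.3]
width: 0.0275
```

```bash
./pl 0.575 -0.37 0.13 -88
```

```text
t 21.22 at [ 0.5766 -0.3718  0.0135] yaw -88.03 w 27.5 F [0.3 0.1 1.3]
  d [-0.013 -0.777 -0.01 ] a [-0.001 -0.001  0.   ] rows 2.8
```

Call:
jog_arm:
  rows:
    - {"dx":0,"dy":-0.2,"dz":0,"ax":0,"ay":0,"az":0,"claw":15}
    - {"dx":0,"dy":-0.45,"dz":0,"ax":0,"ay":0,"az":0,"claw":15}
    - {"dx":-0.1,"dy":-0.7,"dz":0,"ax":0,"ay":-0.06,"az":0,"claw":15}
    - {"dx":-0.3,"dy":-0.85,"dz":0,"ax":0,"ay":-0.06,"az":0,"claw":15}
    - {"dx":-0.5,"dy":-0.85,"dz":0,"ax":0,"ay":-0.06,"az":0,"claw":15}

```text
time_s: 21.63
tcp_pos: [0.5758, -0.2997, 0.1463]
orientation: [0.52, -0.519, 0.477, -0.483]
ft_force: [1.6, -0.8, -1.6]
width: 0.0277
```

```bash
./pl 0.565 -0.16 0.135 -85.4
```

```text
t 21.63 at [ 0.5758 -0.2997  0.1463] yaw -85.49 w 27.7 F [ 1.6 -0.8 -1.6]
  d [-0.934  0.07   0.001] a [-0.01  -0.002  0.007] rows 3.4
```

Call:
jog_arm:
  rows:
    - {"dx":-0.25,"dy":0,"dz":0,"ax":0,"ay":0,"az":0,"claw":15}
    - {"dx":-0.5,"dy":0,"dz":0,"ax":0,"ay":0,"az":0,"claw":15}
    - {"dx":-0.75,"dy":0,"dz":0,"ax":0,"ay":0,"az":0,"claw":15}
    - {"dx":-0.95,"dy":0,"dz":0,"ax":0,"ay":0,"az":0,"claw":15}
    - {"dx":-1,"dy":0,"dz":0,"ax":0,"ay":0,"az":0,"claw":15}

```text
time_s: 22.05
tcp_pos: [0.5615, -0.1404, 0.1399]
orientation: [0.522, -0.521, 0.479, -0.476]
ft_force: [0.9, 0.3, -1.5]
width: 0.0275
```

```bash
./pl 0.556 -0.0105 0.12 -85.4
```

```text
t 22.05 at [ 0.5615 -0.1404  0.1399] yaw -84.95 w 27.5 F [ 0.9  0.3 -1.5]
  d [-0.865  0.137  0.04 ] a [ 0.001  0.01  -0.006] rows 3.2
```

Call:
jog_arm:
  rows:
    - {"dx":-0.25,"dy":0,"dz":0.04,"ax":0,"ay":0.01,"az":0,"claw":15}
    - {"dx":-0.5,"dy":0,"dz":0.04,"ax":0,"ay":0.01,"az":0,"claw":15}
    - {"dx":-0.75,"dy":0.1,"dz":0.04,"ax":0,"ay":0.01,"az":0,"claw":15}
    - {"dx":-0.86,"dy":0.2,"dz":0.04,"ax":0,"ay":0.01,"az":0,"claw":15}
    - {"dx":-0.86,"dy":0.3,"dz":0.04,"ax":0,"ay":0.01,"az":0,"claw":15}

```text
time_s: 22.47
tcp_pos: [0.5571, -0.0124, 0.0948]
orientation: [0.521, -0.519, 0.48, -0.479]
ft_force: [-0.1, -0.9, -1.0]
width: 0.0275
```

```bash
./pl 0.556 -0.0105 0.06 -85.4
```

```text
t 22.47 at [ 0.5571 -0.0124  0.0948] yaw -85.38 w 27.5 F [-0.1 -0.9 -1. ]
  d [-0.012  0.232 -0.006] a [-0.     0.001 -0.004] rows 0.8
```

Call:
jog_arm:
  rows:
    - {"dx":-0.01,"dy":0.1,"dz":0,"ax":0,"ay":0,"az":0,"claw":15}
    - {"dx":-0.01,"dy":0.2,"dz":0,"ax":0,"ay":0,"az":0,"claw":15}
    - {"dx":-0.01,"dy":0.25,"dz":0,"ax":0,"ay":0,"az":0,"claw":15}
    - {"dx":-0.01,"dy":0.25,"dz":0,"ax":0,"ay":0,"az":0,"claw":15}
    - {"dx":-0.01,"dy":0.25,"dz":0,"ax":0,"ay":0,"az":0,"claw":15}

```text
time_s: 22.88
tcp_pos: [0.557, -0.0175, 0.0582]
orientation: [-0.518, 0.518, -0.481, 0.482]
ft_force: [0.7, -0.3, -1.1]
width: 0.0278
```

```bash
./pl 0.556 -0.0105 0.034 -85.4
```

```text
t 22.88 at [ 0.557  -0.0175  0.0582] yaw -85.83 w 27.8 F [ 0.7 -0.3 -1.1]
  d [-0.047  0.161 -0.003] a [ 0.    -0.009  0.   ] rows 0.6
```

Call:
jog_arm:
  rows:
    - {"dx":-0.05,"dy":0.04,"dz":0,"ax":0,"ay":-0.01,"az":0,"claw":15}
    - {"dx":-0.05,"dy":0.06,"dz":0,"ax":0,"ay":-0.01,"az":0,"claw":15}
    - {"dx":-0.05,"dy":0.06,"dz":0,"ax":0,"ay":-0.01,"az":0,"claw":15}
    - {"dx":-0.05,"dy":0.06,"dz":0,"ax":0,"ay":-0.01,"az":0,"claw":15}

```text
time_s: 23.22
tcp_pos: [0.5565, -0.0091, 0.0492]
orientation: [0.52, -0.52, 0.479, -0.479]
ft_force: [0.2, 0.2, -1.2]
width: 0.0276
```

```bash
./pl 0.556 -0.0105 0.034 -85.4
```

```text
t 23.22 at [ 0.5565 -0.0091  0.0492] yaw -85.31 w 27.6 F [ 0.2  0.2 -1.2]
  d [ 0.009  0.101 -0.004] a [-0.     0.002 -0.   ] rows 0.4
```

Call:
jog_arm:
  rows:
    - {"dx":0.01,"dy":0.03,"dz":0,"ax":0,"ay":0,"az":0,"claw":15}
    - {"dx":0.01,"dy":0.06,"dz":0,"ax":0,"ay":0,"az":0,"claw":15}
    - {"dx":0.01,"dy":0.09,"dz":0,"ax":0,"ay":0,"az":0,"claw":15}
    - {"dx":0.01,"dy":0.1,"dz":0,"ax":0,"ay":0,"az":0,"claw":15}
    - {"dx":0.01,"dy":0.1,"dz":0,"ax":0,"ay":0,"az":0,"claw":15}

```text
time_s: 23.63
tcp_pos: [0.5564, -0.011, 0.0344]
orientation: [0.52, -0.52, 0.48, -0.479]
ft_force: [-2.5, 0.9, 7.1]
width: 0.0279
```

```bash
./pl 0.556 -0.0105 0.034 -85.4
```

```text
t 23.63 at [ 0.5564 -0.011   0.0344] yaw -85.36 w 27.9 F [-2.5  0.9  7.1]
  d [-0.004  0.002 -0.002] a [ 0.001  0.001 -0.001] rows 0.0
```

Call:
jog_arm:
  rows:
    - {"dx":0,"dy":0,"dz":0,"ax":0,"ay":0,"az":0,"claw":45}
    - {"dx":0,"dy":0,"dz":0,"ax":0,"ay":0,"az":0,"claw":45}
    - {"dx":0,"dy":0,"dz":0,"ax":0,"ay":0,"az":0,"claw":45}
    - {"dx":0,"dy":0,"dz":0,"ax":0,"ay":0,"az":0,"claw":45}

```text
time_s: 23.97
tcp_pos: [0.5565, -0.0108, 0.0339]
orientation: [-0.52, 0.52, -0.479, 0.479]
ft_force: [-0.7, 0.2, -0.4]
width: 0.045
```

Call:
jog_arm:
  rows:
    - {"dx":0,"dy":-0.2,"dz":0,"ax":0,"ay":0,"az":0,"claw":45}
    - {"dx":0,"dy":-0.4,"dz":0,"ax":0,"ay":0,"az":0,"claw":45}
    - {"dx":0,"dy":-0.65,"dz":0,"ax":0,"ay":0,"az":0,"claw":45}
    - {"dx":0.15,"dy":-0.8,"dz":0,"ax":0,"ay":0,"az":0,"claw":50}
    - {"dx":0.3,"dy":-0.9,"dz":0,"ax":0,"ay":0,"az":0,"claw":50}

```text
time_s: 24.38
tcp_pos: [0.5615, -0.0549, 0.1716]
orientation: [0.522, -0.52, 0.478, -0.479]
ft_force: [-0.1, -1.4, 0.1]
width: 0.0499
```

```bash
python3 - <<'E'
from nb import *
st,f,W=shot('wrist');save(f,'w10.png');measure(st,f,W);nestboards(st,f,W)
st,f,W=shot('top')
from boards import boards
boards(st,f,W)
E
./pl 0.53 -0.2 0.17 -86
```

```text
walls 4201 ((0.5493199229240417, -0.010450027883052826), (0.10916034877300262, 0.23873832821846008), 4.548665523529053)
red 2222 ((0.6368582248687744, -0.08718674629926682), (0.16165253520011902, 0.055552054196596146), 65.12801361083984) z [0.0136 0.0456]
yel 2902 ((0.5974241495132446, -0.07417681813240051), (0.14577218890190125, 0.3397834300994873), 16.70648193359375) z [0.0602 0.0985]
fin 509 [ 0.5673 -0.1541  0.0673]
nb 3677 [0.5468 0.0682] [0.102 0.068] 4.5 z [0.0261 0.0275 0.03  ] tilt deg [ 0.3 -0.7]
nb 3949 [ 0.5541 -0.0104] [0.1   0.066] 4.7 z [0.0262 0.0274 0.03  ] tilt deg [ 0.2 -0.6]
green 631 plate [ 0.4152 -0.3702] [0.097 0.065] 0.6 z [0.001 0.005 0.01 ] sink 158 (array([ 0.4153, -0.3717]), array([0.037, 0.031]), 0.2)
blue 1012 plate [ 0.4338 -0.265 ] [0.1   0.118] 88.8 z [0.003 0.01  0.015] sink 174 (array([ 0.427 , -0.2636]), array([0.039, 0.029]), 2.8)
t 24.48 at [ 0.5619 -0.0602  0.1722] yaw -85.63 w 50.1 F [ 0.7 -0.5  0.3]
  d [ 0.913  0.015 -0.283] a [-0.007  0.008  0.003] rows 3.4
```

View pics/w10.png

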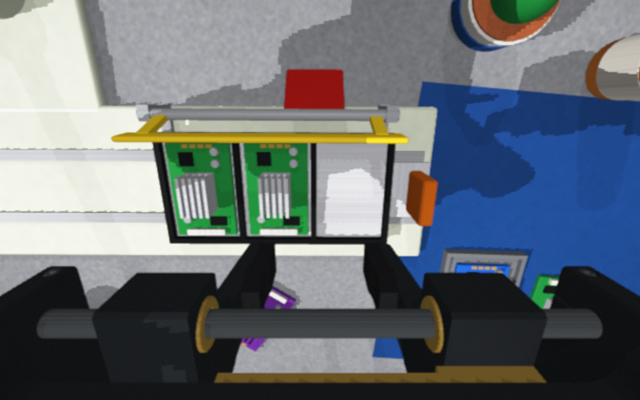

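Two seated. Now the third at (0.416, -0.371).

Call:
jog_arm:
  rows:
    - {"dx":0.25,"dy":0,"dz":-0.1,"ax":0,"ay":0.01,"az":0,"claw":50}
    - {"dx":0.5,"dy":0,"dz":-0.2,"ax":0,"ay":0.03,"az":0,"claw":50}
    - {"dx":0.75,"dy":0,"dz":-0.4,"ax":0,"ay":0.05,"az":0,"claw":50}
    - {"dx":0.95,"dy":0,"dz":-0.6,"ax":0,"ay":0.08,"az":0,"claw":50}
    - {"dx":1,"dy":0,"dz":-0.7,"ax":0,"ay":0.1,"az":0,"claw":50}

```text
time_s: 24.9
tcp_pos: [0.4646, -0.2175, 0.1685]
orientation: [-0.499, 0.5, -0.501, 0.501]
ft_force: [-0.8, -0.9, 0.4]
width: 0.05
```

```bash
./pl 0.416 -0.35 0.17 -89.7
```

```text
t 24.9 at [ 0.4646 -0.2175  0.1685] yaw -90.17 w 50.0 F [-0.8 -0.9  0.4]
  d [ 0.884 -0.008 -0.322] a [ 0.002 -0.01   0.002] rows 3.4
```

Call:
jog_arm:
  rows:
    - {"dx":0.25,"dy":0,"dz":-0.1,"ax":0,"ay":-0.01,"az":0,"claw":50}
    - {"dx":0.5,"dy":0,"dz":-0.25,"ax":0,"ay":-0.01,"az":0,"claw":50}
    - {"dx":0.75,"dy":0,"dz":-0.32,"ax":0,"ay":-0.01,"az":0,"claw":50}
    - {"dx":0.88,"dy":0,"dz":-0.32,"ax":0,"ay":-0.01,"az":0,"claw":50}
    - {"dx":0.88,"dy":0,"dz":-0.32,"ax":0,"ay":-0.01,"az":0,"claw":50}

```text
time_s: 25.32
tcp_pos: [0.4182, -0.3504, 0.1689]
orientation: [-0.5, 0.502, -0.498, 0.5]
ft_force: [0.1, -0.5, -0.4]
width: 0.0498
```

```bash
python3 - <<'E'
from boards import *
st,f,W=shot('wrist');save(f,'w11.png');boards(st,f,W)
E
./pl 0.416 -0.371 0.08 -89.7
```

```text
green 3896 plate [ 0.4161 -0.371 ] [0.1   0.064] 0.3 z [0.005 0.006 0.011] sink 654 (array([ 0.4159, -0.3716]), array([0.04 , 0.028]), 0.6)
blue 3885 plate [ 0.4269 -0.2627] [0.103 0.068] 3.0 z [0.01  0.011 0.014] sink 1287 (array([ 0.4276, -0.264 ]), array([0.041, 0.029]), 2.7)
t 25.37 at [ 0.4191 -0.3474  0.1684] yaw -89.6 w 49.9 F [-0.3  1.4  0.3]
  d [ 0.157  0.589 -0.022] a [0.001 0.002 0.001] rows 2.2
```

Call:
jog_arm:
  rows:
    - {"dx":0.15,"dy":0.15,"dz":-0.02,"ax":0,"ay":0,"az":0,"claw":50}
    - {"dx":0.15,"dy":0.35,"dz":-0.02,"ax":0,"ay":0,"az":0,"claw":50}
    - {"dx":0.15,"dy":0.55,"dz":-0.02,"ax":0,"ay":0,"az":0,"claw":50}
    - {"dx":0.15,"dy":0.65,"dz":-0.02,"ax":0,"ay":0,"az":0,"claw":50}
    - {"dx":0.15,"dy":0.65,"dz":-0.02,"ax":0,"ay":0,"az":0,"claw":50}

```text
time_s: 25.78
tcp_pos: [0.4163, -0.3643, 0.0677]
orientation: [0.503, -0.503, 0.499, -0.494]
ft_force: [-0.1, 0.8, 0.0]
width: 0.05
```

```bash
./pl 0.416 -0.371 0.03 -89.6
```

```text
t 25.78 at [ 0.4163 -0.3643  0.0677] yaw -89.25 w 50.0 F [-0.1  0.8  0. ]
  d [ 0.046  0.251 -0.001] a [ 0.007  0.008 -0.007] rows 0.9
```

Call:
jog_arm:
  rows:
    - {"dx":0.04,"dy":0.08,"dz":0,"ax":0,"ay":0.01,"az":0,"claw":50}
    - {"dx":0.04,"dy":0.16,"dz":0,"ax":0,"ay":0.01,"az":0,"claw":50}
    - {"dx":0.04,"dy":0.22,"dz":0,"ax":0,"ay":0.01,"az":0,"claw":50}
    - {"dx":0.04,"dy":0.28,"dz":0,"ax":0,"ay":0.01,"az":0,"claw":50}
    - {"dx":0.04,"dy":0.28,"dz":0,"ax":0,"ay":0.01,"az":0,"claw":50}

```text
time_s: 26.2
tcp_pos: [0.4169, -0.3734, 0.028]
orientation: [0.501, -0.501, 0.5, -0.498]
ft_force: [-0.5, 0.8, 0.4]
width: 0.0499
```

```bash
./pl 0.416 -0.371 0.0105 -89.6
```

```text
t 26.2 at [ 0.4169 -0.3734  0.028 ] yaw -89.81 w 49.9 F [-0.5  0.8  0.4]
  d [-0.016  0.117 -0.006] a [ 0.002 -0.005 -0.002] rows 0.4
```

Call:
jog_arm:
  rows:
    - {"dx":-0.01,"dy":0.06,"dz":0,"ax":0,"ay":0,"az":0,"claw":50}
    - {"dx":-0.01,"dy":0.11,"dz":0,"ax":0,"ay":0,"az":0,"claw":50}
    - {"dx":-0.01,"dy":0.125,"dz":0,"ax":0,"ay":0,"az":0,"claw":50}
    - {"dx":-0.01,"dy":0.125,"dz":0,"ax":0,"ay":0,"az":0,"claw":35}
    - {"dx":-0.01,"dy":0.125,"dz":0,"ax":0,"ay":0,"az":0,"claw":15}

```text
time_s: 26.62
tcp_pos: [0.4174, -0.373, 0.0108]
orientation: [-0.501, 0.501, -0.499, 0.499]
ft_force: [-0.3, -0.5, -0.5]
width: 0.0387
```

Call:
jog_arm:
  rows:
    - {"dx":0,"dy":0,"dz":0,"ax":0,"ay":0,"az":0,"claw":15}
    - {"dx":0,"dy":0,"dz":0,"ax":0,"ay":0,"az":0,"claw":15}
    - {"dx":0,"dy":0,"dz":0,"ax":0,"ay":0,"az":0,"claw":15}

```text
time_s: 26.87
tcp_pos: [0.4176, -0.373, 0.0111]
orientation: [0.501, -0.501, 0.499, -0.499]
ft_force: [-0.8, -0.1, 0.4]
width: 0.0277
```

```bash
./pl 0.416 -0.371 0.14 -89.6
```

```text
t 26.87 at [ 0.4176 -0.373   0.0111] yaw -89.83 w 27.7 F [-0.8 -0.1  0.4]
  d [-0.013 -0.86  -0.01 ] a [-0.001 -0.005  0.   ] rows 3.1
```

Call:
jog_arm:
  rows:
    - {"dx":0,"dy":-0.2,"dz":0,"ax":0,"ay":0,"az":0,"claw":15}
    - {"dx":0,"dy":-0.45,"dz":0,"ax":0,"ay":0,"az":0,"claw":15}
    - {"dx":-0.1,"dy":-0.7,"dz":0.1,"ax":0,"ay":-0.05,"az":0,"claw":15}
    - {"dx":-0.3,"dy":-0.9,"dz":0.2,"ax":0,"ay":-0.09,"az":0,"claw":15}
    - {"dx":-0.5,"dy":-0.9,"dz":0.35,"ax":0,"ay":-0.09,"az":0,"claw":15}

```text
time_s: 27.28
tcp_pos: [0.4701, -0.3015, 0.151]
orientation: [0.517, -0.517, 0.48, -0.485]
ft_force: [1.8, -1.1, -2.4]
width: 0.0279
```

```bash
./pl 0.54 -0.18 0.14 -85.4
```

```text
t 27.28 at [ 0.4701 -0.3015  0.151 ] yaw -86.06 w 27.9 F [ 1.8 -1.1 -2.4]
  d [-0.776  0.072  0.52 ] a [-0.007 -0.015  0.007] rows 3.4
```

Call:
jog_arm:
  rows:
    - {"dx":-0.2,"dy":0,"dz":0.2,"ax":0,"ay":0,"az":0,"claw":15}
    - {"dx":-0.4,"dy":0,"dz":0.4,"ax":0,"ay":0,"az":0,"claw":15}
    - {"dx":-0.6,"dy":0,"dz":0.55,"ax":0,"ay":0,"az":0,"claw":15}
    - {"dx":-0.8,"dy":0,"dz":0.6,"ax":0,"ay":0,"az":0,"claw":15}
    - {"dx":-0.95,"dy":0,"dz":0.65,"ax":0,"ay":0,"az":0,"claw":15}

```text
time_s: 27.7
tcp_pos: [0.5574, -0.1446, 0.1455]
orientation: [0.519, -0.519, 0.481, -0.48]
ft_force: [-0.1, -0.1, -1.8]
width: 0.0276
```

```bash
./pl 0.562 -0.088 0.1 -85.4
```

```text
t 27.7 at [ 0.5574 -0.1446  0.1455] yaw -85.57 w 27.6 F [-0.1 -0.1 -1.8]
  d [-0.374  0.304  0.059] a [ 0.    -0.004 -0.002] rows 1.7
```

Call:
jog_arm:
  rows:
    - {"dx":-0.2,"dy":0.05,"dz":0.06,"ax":0,"ay":0,"az":0,"claw":15}
    - {"dx":-0.37,"dy":0.1,"dz":0.06,"ax":0,"ay":0,"az":0,"claw":15}
    - {"dx":-0.37,"dy":0.25,"dz":0.06,"ax":0,"ay":0,"az":0,"claw":15}
    - {"dx":-0.37,"dy":0.4,"dz":0.06,"ax":0,"ay":0,"az":0,"claw":15}
    - {"dx":-0.37,"dy":0.45,"dz":0.06,"ax":0,"ay":0,"az":0,"claw":15}

```text
time_s: 28.12
tcp_pos: [0.5595, -0.0911, 0.0758]
orientation: [-0.518, 0.519, -0.482, 0.48]
ft_force: [-1.1, -0.7, -1.9]
width: 0.0278
```

```bash
./pl 0.562 -0.088 0.055 -85.4
```

```text
t 28.12 at [ 0.5595 -0.0911  0.0758] yaw -85.69 w 27.8 F [-1.1 -0.7 -1.9]
  d [-0.019  0.138  0.018] a [ 0.005 -0.007 -0.001] rows 0.5
```

Call:
jog_arm:
  rows:
    - {"dx":-0.01,"dy":0.08,"dz":0.01,"ax":0,"ay":-0.01,"az":0,"claw":15}
    - {"dx":-0.01,"dy":0.14,"dz":0.01,"ax":0,"ay":-0.01,"az":0,"claw":15}
    - {"dx":-0.01,"dy":0.14,"dz":0.01,"ax":0,"ay":-0.01,"az":0,"claw":15}
    - {"dx":-0.01,"dy":0.14,"dz":0.01,"ax":0,"ay":-0.01,"az":0,"claw":15}

```text
time_s: 28.45
tcp_pos: [0.5628, -0.0913, 0.0574]
orientation: [-0.52, 0.52, -0.479, 0.479]
ft_force: [0.3, -0.7, -1.3]
width: 0.0276
```

```bash
./pl 0.562 -0.088 0.031 -85.4
```

```text
t 28.45 at [ 0.5628 -0.0913  0.0574] yaw -85.36 w 27.6 F [ 0.3 -0.7 -1.3]
  d [-0.022  0.176 -0.003] a [0.    0.001 0.   ] rows 0.6
```

Call:
jog_arm:
  rows:
    - {"dx":-0.02,"dy":0.02,"dz":0,"ax":0,"ay":0,"az":0,"claw":15}
    - {"dx":-0.02,"dy":0.06,"dz":0,"ax":0,"ay":0,"az":0,"claw":15}
    - {"dx":-0.02,"dy":0.09,"dz":0,"ax":0,"ay":0,"az":0,"claw":15}
    - {"dx":-0.02,"dy":0.09,"dz":0,"ax":0,"ay":0,"az":0,"claw":15}

```text
time_s: 28.78
tcp_pos: [0.562, -0.0875, 0.043]
orientation: [-0.52, 0.52, -0.479, 0.479]
ft_force: [0.3, 0.3, -1.9]
width: 0.0277
```

```bash
./pl 0.562 -0.088 0.031 -85.4
```

```text
t 28.78 at [ 0.562  -0.0875  0.043 ] yaw -85.32 w 27.7 F [ 0.3  0.3 -1.9]
  d [ 0.003  0.08  -0.   ] a [ 0.001  0.002 -0.   ] rows 0.3
```

Call:
jog_arm:
  rows:
    - {"dx":0,"dy":0.02,"dz":0,"ax":0,"ay":0,"az":0,"claw":15}
    - {"dx":0,"dy":0.05,"dz":0,"ax":0,"ay":0,"az":0,"claw":15}
    - {"dx":0,"dy":0.075,"dz":0,"ax":0,"ay":0,"az":0,"claw":15}
    - {"dx":0,"dy":0.08,"dz":0,"ax":0,"ay":0,"az":0,"claw":15}
    - {"dx":0,"dy":0.08,"dz":0,"ax":0,"ay":0,"az":0,"claw":15}

```text
time_s: 29.2
tcp_pos: [0.5625, -0.0879, 0.032]
orientation: [0.52, -0.52, 0.479, -0.479]
ft_force: [-2.0, 0.9, 3.9]
width: 0.0276
```

```bash
./pl 0.562 -0.088 0.031 -85.4
```

```text
t 29.2 at [ 0.5625 -0.0879  0.032 ] yaw -85.33 w 27.6 F [-2.   0.9  3.9]
  d [ 0.     0.007 -0.003] a [-0.     0.001 -0.001] rows 0.0
```

Call:
jog_arm:
  rows:
    - {"dx":0,"dy":0,"dz":0,"ax":0,"ay":0,"az":0,"claw":45}
    - {"dx":0,"dy":0,"dz":0,"ax":0,"ay":0,"az":0,"claw":45}
    - {"dx":0,"dy":0,"dz":0,"ax":0,"ay":0,"az":0,"claw":45}
    - {"dx":0,"dy":0,"dz":0,"ax":0,"ay":0,"az":0,"claw":45}

```text
time_s: 29.53
tcp_pos: [0.5625, -0.0879, 0.0317]
orientation: [-0.52, 0.52, -0.479, 0.479]
ft_force: [-0.7, -0.7, -0.6]
width: 0.0449
```

Call:
jog_arm:
  rows:
    - {"dx":0,"dy":-0.2,"dz":0,"ax":0,"ay":0,"az":0,"claw":45}
    - {"dx":0,"dy":-0.4,"dz":0,"ax":0,"ay":0,"az":0,"claw":45}
    - {"dx":-0.1,"dy":-0.65,"dz":0,"ax":0,"ay":0,"az":0,"claw":20}
    - {"dx":-0.3,"dy":-0.85,"dz":0,"ax":0,"ay":0,"az":0,"claw":0}
    - {"dx":-0.5,"dy":-0.95,"dz":0,"ax":0,"ay":0,"az":0,"claw":0}

```text
time_s: 29.95
tcp_pos: [0.5578, -0.0141, 0.1778]
orientation: [0.52, -0.518, 0.479, -0.481]
ft_force: [1.4, -0.0, 0.3]
width: 0.0271
```

```bash
python3 - <<'E'
from nb import *
st,f,W=shot('wrist');save(f,'w12.png');measure(st,f,W);nestboards(st,f,W)
b,g,r=[f['frame'][...,i].astype(int) for i in range(3)]
y=(r>150)&(g>110)&(b<80)&(W[...,2]>.03)&(W[...,0]>.55)&(W[...,0]<.68)&(W[...,1]>-.14)&(W[...,1]<.13)
P=W[y]
c,s=np.cos(np.radians(4.55)),np.sin(np.radians(4.55));d=P[:,:2]-[.5545,-.0103]
u=d@[c,s];v=d@[-s,c]
for lo,hi in [(.05,.06),(.06,.07),(.07,.08),(.08,.09),(.09,.1)]:
    k=(P[:,2]>lo)&(P[:,2]<hi)
    if k.sum():print(lo,k.sum(),'u',np.percentile(u[k],[2,50,98]).round(4),'v',v[k].min().round(3),v[k].max().round(3))
st,f,W=shot('top');from boards import boards;boards(st,f,W)
E
./pl 0.62 -0.02 0.17 -85.4
```

```text
walls 4255 ((0.5491573214530945, -0.010599888861179352), (0.1097148060798645, 0.2390923649072647), 4.523777961730957)
red 2113 ((0.6230739951133728, -0.09189997613430023), (0.1829235851764679, 0.05976453423500061), 54.97865295410156) z [0.0129 0.0451]
yel 2864 ((0.6039505004882812, -0.006373517215251923), (0.05429817736148834, 0.22281014919281006), 4.711582183837891) z [0.0609 0.0984]
fin 483 [ 0.5671 -0.154   0.0672]
nb 3642 [0.5475 0.0683] [0.1   0.067] 4.8 z [0.0262 0.0275 0.0298] tilt deg [ 0.2 -0.7]
nb 3929 [ 0.5533 -0.0108] [0.103 0.065] 4.6 z [0.0261 0.0274 0.0296] tilt deg [ 0.2 -0.5]
nb 3851 [ 0.5592 -0.0883] [0.103 0.064] 4.7 z [0.026  0.0274 0.0317] tilt deg [ 0.6 -0. ]
0.05 45 u [0.0754 0.0762 0.077 ] v -0.098 0.099
0.06 115 u [0.0712 0.0734 0.0755] v -0.098 0.099
0.07 136 u [0.0644 0.0694 0.0717] v -0.098 0.098
0.08 451 u [0.0637 0.0642 0.0671] v -0.109 0.109
0.09 2096 u [0.0589 0.0618 0.0638] v -0.111 0.111
blue 1048 plate [ 0.4266 -0.2704] [0.13  0.103] 12.0 z [0.002 0.01  0.015] sink 169 (array([ 0.427 , -0.2632]), array([0.04 , 0.029]), 2.5)
t 30.05 at [ 0.5582 -0.0069  0.1765] yaw -84.89 w 18.9 F [ 1.1  0.5 -0.2]
  d [0.124 0.045 0.402] a [-0.006  0.011 -0.005] rows 1.5
```

View pics/w12.png

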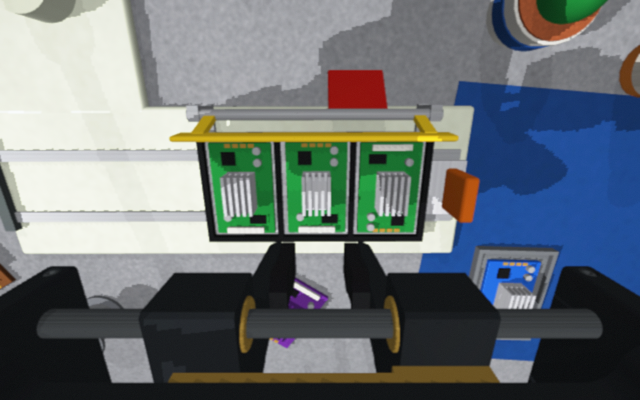

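Call:
jog_arm:
  rows:
    - {"dx":-0.01,"dy":0,"dz":0.2,"ax":0,"ay":0.01,"az":0,"claw":0}
    - {"dx":-0.01,"dy":0,"dz":0.4,"ax":0,"ay":0.01,"az":0,"claw":0}
    - {"dx":-0.01,"dy":0.1,"dz":0.57,"ax":0,"ay":0.01,"az":0,"claw":0}
    - {"dx":-0.01,"dy":0.2,"dz":0.57,"ax":0,"ay":0.01,"az":0,"claw":0}
    - {"dx":-0.01,"dy":0.25,"dz":0.57,"ax":0,"ay":0.01,"az":0,"claw":0}

```text
time_s: 30.47
tcp_pos: [0.6408, -0.0049, 0.1341]
orientation: [-0.517, 0.519, -0.482, 0.481]
ft_force: [-0.4, -0.1, -0.6]
width: 0.0005
```

```bash
./pl 0.6435 -0.003 0.075 -85.4
```

```text
t 30.47 at [ 0.6408 -0.0049  0.1341] yaw -85.76 w 0.5 F [-0.4 -0.1 -0.6]
  d [-0.011  0.394  0.02 ] a [ 0.004 -0.008  0.001] rows 1.4
```

Call:
jog_arm:
  rows:
    - {"dx":-0.01,"dy":0.0,"dz":0.03,"ax":0,"ay":0,"az":0,"claw":0}
    - {"dx":-0.01,"dy":0.15,"dz":0.03,"ax":0,"ay":0,"az":0,"claw":0}
    - {"dx":-0.01,"dy":0.3,"dz":0.03,"ax":0,"ay":0,"az":0,"claw":0}
    - {"dx":-0.01,"dy":0.39,"dz":0.03,"ax":0,"ay":0,"az":0,"claw":0}
    - {"dx":-0.01,"dy":0.39,"dz":0.03,"ax":0,"ay":0,"az":0,"claw":0}

```text
time_s: 30.88
tcp_pos: [0.6433, -0.0027, 0.0758]
orientation: [-0.517, 0.519, -0.483, 0.48]
ft_force: [-0.1, -0.2, 0.0]
width: 0.0002
```

```bash
./pl 0.604 -0.0063 0.07 -85.4
```

```text
t 30.88 at [ 0.6433 -0.0027  0.0758] yaw -85.81 w 0.2 F [-0.1 -0.2  0. ]
  d [ 0.005  0.04  -0.263] a [ 0.007 -0.009 -0.001] rows 1.0
```

Call:
jog_arm:
  rows:
    - {"dx":0,"dy":0,"dz":-0.06,"ax":0,"ay":0,"az":0,"claw":0}
    - {"dx":0,"dy":0.02,"dz":-0.12,"ax":0,"ay":0,"az":0,"claw":0}
    - {"dx":0,"dy":0.04,"dz":-0.18,"ax":0,"ay":0,"az":0,"claw":0}
    - {"dx":0,"dy":0.04,"dz":-0.24,"ax":0,"ay":0,"az":0,"claw":0}
    - {"dx":0,"dy":0.04,"dz":-0.28,"ax":0,"ay":0,"az":0,"claw":0}

```text
time_s: 31.3
tcp_pos: [0.6068, -0.0059, 0.0746]
orientation: [0.52, -0.516, 0.479, -0.483]
ft_force: [4.7, 0.2, -0.6]
width: 0.0002
```

```bash
./pl 0.604 -0.0063 0.07 -85.4; python3 - <<'E'
from nb import *
st,f,W=shot('wrist');save(f,'w13.png');measure(st,f,W)
E
```

```text
t 31.3 at [ 0.6068 -0.0059  0.0746] yaw -85.79 w 0.2 F [ 4.7  0.2 -0.6]
  d [ 0.001  0.031 -0.019] a [-0.009 -0.009  0.001] rows 0.1
walls 5356 ((0.5546118021011353, -0.01020185649394989), (0.12042300403118134, 0.23952600359916687), 4.593731880187988)
red 7692 ((0.6441031694412231, -0.08699963986873627), (0.17187978327274323, 0.06996561586856842), 64.64716339111328) z [0.0427 0.0502]
yel 9741 ((0.6151868104934692, -0.0024785324931144714), (0.049739349633455276, 0.2298259437084198), 4.589032173156738) z [0.0562 0.0797]
fin 261 [ 0.5802 -0.1518  0.0671]
```

View pics/w13.png

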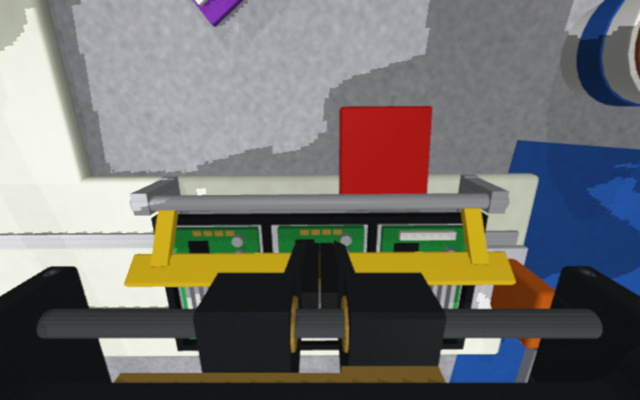

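Call:
jog_arm:
  rows:
    - {"dx":0,"dy":0.02,"dz":-0.03,"ax":0,"ay":0,"az":0,"claw":0}
    - {"dx":0,"dy":0.03,"dz":-0.06,"ax":0,"ay":0,"az":0,"claw":0}
    - {"dx":0,"dy":0.03,"dz":-0.08,"ax":0,"ay":0,"az":0,"claw":0}
    - {"dx":0,"dy":0.03,"dz":-0.08,"ax":0,"ay":0,"az":0,"claw":0}

```text
time_s: 31.68
tcp_pos: [0.5911, -0.007, 0.068]
orientation: [-0.518, 0.518, -0.482, 0.481]
ft_force: [0.8, -0.2, 1.9]
width: -0.0
```

Call:
jog_arm:
  rows:
    - {"dx":0,"dy":-0.15,"dz":0.05,"ax":0,"ay":0,"az":0,"claw":0}
    - {"dx":0,"dy":-0.3,"dz":0.05,"ax":0,"ay":0,"az":0,"claw":0}
    - {"dx":0,"dy":-0.35,"dz":0.05,"ax":0,"ay":0,"az":0,"claw":0}
    - {"dx":0,"dy":-0.35,"dz":0.05,"ax":0,"ay":0,"az":0,"claw":0}

```text
time_s: 32.02
tcp_pos: [0.6, -0.0065, 0.1217]
orientation: [0.518, -0.518, 0.481, -0.482]
ft_force: [0.4, -0.0, 0.2]
width: 0.0004
```

```bash
cat > bar.py <<'E'
from nb import *
def bar(st,f,W):
    b,g,r=[f['frame'][...,i].astype(int) for i in range(3)]
    y=(r>150)&(g>110)&(b<80)&(W[...,2]>.03)&(W[...,0]>.55)&(W[...,0]<.68)&(W[...,1]>-.14)&(W[...,1]<.13)
    P=W[y];c,s=np.cos(np.radians(4.55)),np.sin(np.radians(4.55));d=P[:,:2]-[.5545,-.0103]
    u=d@[c,s];v=d@[-s,c];k=(abs(v)<.085)
    for lo in np.arange(.024,.08,.004):
        q=k&(u>=lo)&(u<lo+.004)
        if q.sum()>5: print('u',round(lo+.002,3),q.sum(),'z',np.median(P[q,2]).round(4))
E
python3 - <<'E'
from bar import *
st,f,W=shot('wrist');save(f,'w14.png');bar(st,f,W)
E
./pl 0.5974 -0.0069 0.09 -85.4
```

```text
u 0.03 260 z 0.0668
u 0.034 1309 z 0.0665
u 0.038 1383 z 0.064
u 0.042 1347 z 0.0612
u 0.046 1209 z 0.0586
u 0.07 7 z 0.2078
t 32.07 at [ 0.5991 -0.0062  0.1204] yaw -85.78 w 0.5 F [ 0.4 -0.1  0. ]
  d [ 0.004  0.202 -0.012] a [ 0.    -0.008 -0.   ] rows 0.7
```

View pics/w14.png

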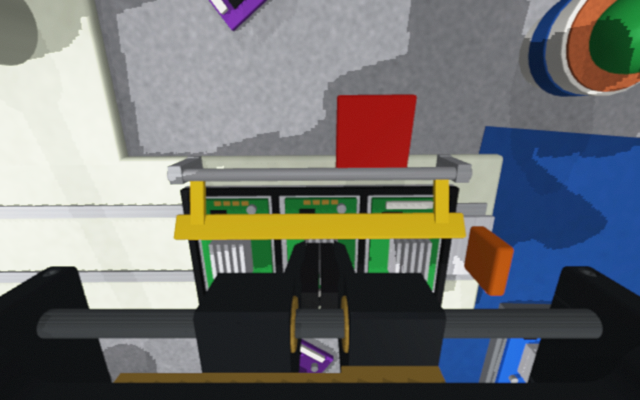

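Call:
jog_arm:
  rows:
    - {"dx":0,"dy":0.15,"dz":-0.01,"ax":0,"ay":0,"az":0,"claw":0}
    - {"dx":0,"dy":0.25,"dz":-0.01,"ax":0,"ay":0,"az":0,"claw":0}
    - {"dx":0,"dy":0.33,"dz":-0.01,"ax":0,"ay":0,"az":0,"claw":0}
    - {"dx":0,"dy":0.38,"dz":-0.01,"ax":0,"ay":0,"az":0,"claw":0}
    - {"dx":0,"dy":0.42,"dz":-0.01,"ax":0,"ay":0,"az":0,"claw":0}

```text
time_s: 32.48
tcp_pos: [0.5973, -0.0064, 0.0558]
orientation: [-0.518, 0.519, -0.482, 0.481]
ft_force: [-0.5, 0.5, 3.1]
width: 0.0002
```

```bash
./pl 0.5974 -0.0069 0.04 -85.4
```

```text
t 32.48 at [ 0.5973 -0.0064  0.0558] yaw -85.79 w 0.2 F [-0.5  0.5  3.1]
  d [0.003 0.105 0.001] a [ 0.002 -0.009  0.   ] rows 0.4
```

Call:
jog_arm:
  rows:
    - {"dx":0,"dy":0.03,"dz":0,"ax":0,"ay":0,"az":0,"claw":0}
    - {"dx":0,"dy":0.06,"dz":0,"ax":0,"ay":0,"az":0,"claw":0}
    - {"dx":0,"dy":0.09,"dz":0,"ax":0,"ay":0,"az":0,"claw":0}
    - {"dx":0,"dy":0.1,"dz":0,"ax":0,"ay":0,"az":0,"claw":0}

```text
time_s: 32.82
tcp_pos: [0.5987, -0.0064, 0.0422]
orientation: [0.518, -0.518, 0.481, -0.482]
ft_force: [0.6, -0.0, 2.3]
width: 0.0006
```

Call:
jog_arm:
  rows:
    - {"dx":0,"dy":0.02,"dz":0,"ax":0,"ay":0,"az":0,"claw":0}
    - {"dx":0,"dy":0.03,"dz":0,"ax":0,"ay":0,"az":0,"claw":0}

```text
time_s: 32.98
tcp_pos: [0.5993, -0.0064, 0.0392]
orientation: [0.519, -0.517, 0.481, -0.482]
ft_force: [-4.4, 0.6, 27.0]
width: 0.0007
```

Call:
jog_arm:
  rows:
    - {"dx":0,"dy":-0.1,"dz":0,"ax":0,"ay":0,"az":0,"claw":0}
    - {"dx":0,"dy":-0.35,"dz":0,"ax":0,"ay":0,"az":0,"claw":0}
    - {"dx":0,"dy":-0.6,"dz":0,"ax":0,"ay":0,"az":0,"claw":0}
    - {"dx":0.2,"dy":-0.9,"dz":-0.2,"ax":0,"ay":0,"az":0,"claw":0}
    - {"dx":0.4,"dy":-0.9,"dz":-0.3,"ax":0,"ay":0,"az":0,"claw":40}

```text
time_s: 33.4
tcp_pos: [0.5633, -0.06, 0.1741]
orientation: [0.522, -0.518, 0.478, -0.48]
ft_force: [0.8, -1.3, -0.2]
width: 0.0049
```

```bash
python3 - <<'E'
from bar import *
st,f,W=shot('wrist');save(f,'w15.png');measure(st,f,W);bar(st,f,W);nestboards(st,f,W)
E
./pl 0.567 -0.154 0.12 -85.4
```

```text
walls 4550 ((0.5544530749320984, -0.010094046592712402), (0.11903717368841171, 0.23871569335460663), 4.642547607421875)
red 3381 ((0.625243067741394, -0.0915331095457077), (0.18435990810394287, 0.06150105595588684), 55.25596618652344) z [0.0556 0.0891]
yel 5009 ((0.6235681772232056, -0.06599730253219604), (0.08929034322500229, 0.3510955572128296), 17.88705825805664) z [0.0377 0.0492]
fin 509 [ 0.5675 -0.1542  0.0672]
u 0.03 228 z 0.0393
u 0.034 691 z 0.0394
u 0.038 704 z 0.0394
u 0.042 713 z 0.0393
u 0.046 785 z 0.0394
u 0.05 302 z 0.0388
nb 2292 [0.5359 0.0676] [0.08  0.069] 4.9 z [0.0259 0.0274 0.0295] tilt deg [-0.2 -0.5]
nb 2606 [ 0.5423 -0.011 ] [0.08  0.066] 5.2 z [0.0261 0.0274 0.0294] tilt deg [-0.2 -0.5]
nb 2820 [ 0.5498 -0.0887] [0.078 0.064] 5.1 z [0.0262 0.0274 0.0291] tilt deg [-0.4  0.1]
t 33.45 at [ 0.5584 -0.0721  0.1755] yaw -86.15 w 8.9 F [-2.2 -7.7  0.3]
  d [0.547 0.372 0.019] a [-0.005 -0.017  0.005] rows 2.4
```

View pics/w15.png

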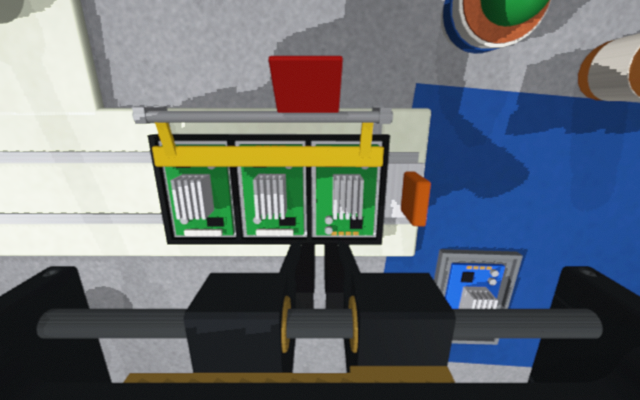

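Call:
jog_arm:
  rows:
    - {"dx":0.3,"dy":0,"dz":0.02,"ax":0,"ay":-0.01,"az":0,"claw":46}
    - {"dx":0.55,"dy":0,"dz":0.02,"ax":0,"ay":-0.01,"az":0,"claw":46}
    - {"dx":0.55,"dy":0.2,"dz":0.02,"ax":0,"ay":-0.01,"az":0,"claw":46}
    - {"dx":0.55,"dy":0.37,"dz":0.02,"ax":0,"ay":-0.01,"az":0,"claw":46}
    - {"dx":0.55,"dy":0.4,"dz":0.02,"ax":0,"ay":-0.01,"az":0,"claw":46}

```text
time_s: 33.87
tcp_pos: [0.567, -0.1449, 0.107]
orientation: [-0.518, 0.521, -0.482, 0.478]
ft_force: [-0.5, 0.8, 1.6]
width: 0.0424
```

```bash
./pl 0.567 -0.154 0.08 -85.4
```

```text
t 33.87 at [ 0.567  -0.1449  0.107 ] yaw -85.42 w 42.4 F [-0.5  0.8  1.6]
  d [ 0.061  0.18  -0.004] a [ 0.008 -0.    -0.002] rows 0.7
```

Call:
jog_arm:
  rows:
    - {"dx":0.04,"dy":0.05,"dz":0,"ax":0,"ay":0,"az":0,"claw":46}
    - {"dx":0.04,"dy":0.15,"dz":0,"ax":0,"ay":0,"az":0,"claw":46}
    - {"dx":0.04,"dy":0.18,"dz":0,"ax":0,"ay":0,"az":0,"claw":46}
    - {"dx":0.04,"dy":0.18,"dz":0,"ax":0,"ay":0,"az":0,"claw":46}

```text
time_s: 34.2
tcp_pos: [0.5701, -0.1509, 0.0833]
orientation: [-0.52, 0.52, -0.479, 0.479]
ft_force: [0.4, 0.7, 0.2]
width: 0.046
```

```bash
./pl 0.567 -0.154 0.036 -85.4
```

```text
t 34.2 at [ 0.5701 -0.1509  0.0833] yaw -85.3 w 46.0 F [0.4 0.7 0.2]
  d [ 0.019  0.315 -0.022] a [ 0.001  0.002 -0.   ] rows 1.1
```

Call:
jog_arm:
  rows:
    - {"dx":0.02,"dy":0.1,"dz":-0.02,"ax":0,"ay":0,"az":0,"claw":46}
    - {"dx":0.02,"dy":0.2,"dz":-0.02,"ax":0,"ay":0,"az":0,"claw":46}
    - {"dx":0.02,"dy":0.3,"dz":-0.02,"ax":0,"ay":0,"az":0,"claw":46}
    - {"dx":0.02,"dy":0.31,"dz":-0.02,"ax":0,"ay":0,"az":0,"claw":46}
    - {"dx":0.02,"dy":0.31,"dz":-0.02,"ax":0,"ay":0,"az":0,"claw":5}
  grip_force: 25

```text
time_s: 34.62
tcp_pos: [0.567, -0.154, 0.0361]
orientation: [-0.52, 0.52, -0.48, 0.478]
ft_force: [-0.0, -0.1, 0.3]
width: 0.0414
```

Call:
jog_arm:
  rows:
    - {"dx":0,"dy":0,"dz":0,"ax":0,"ay":0,"az":0,"claw":5}
    - {"dx":0,"dy":0,"dz":0,"ax":0,"ay":0,"az":0,"claw":5}
    - {"dx":0,"dy":0,"dz":0,"ax":0,"ay":0,"az":0,"claw":5}
    - {"dx":0,"dy":0,"dz":0,"ax":0,"ay":0,"az":0,"claw":5}

```text
time_s: 34.95
tcp_pos: [0.568, -0.1545, 0.0376]
orientation: [0.52, -0.52, 0.479, -0.479]
ft_force: [-0.5, 0.4, -0.3]
width: 0.0149
```

```bash
./pl 0.5535 0.0145 0.036 -85.4
```

```text
t 34.95 at [ 0.568  -0.1545  0.0376] yaw -85.33 w 14.9 F [-0.5  0.4 -0.3]
  d [-1.131  0.01  -0.005] a [-0.001  0.002  0.   ] rows 4.1
```

Call:
jog_arm:
  rows:
    - {"dx":-0.15,"dy":0,"dz":0,"ax":0,"ay":0,"az":0,"claw":5}
    - {"dx":-0.35,"dy":0,"dz":0,"ax":0,"ay":0,"az":0,"claw":5}
    - {"dx":-0.55,"dy":0,"dz":0,"ax":0,"ay":0,"az":0,"claw":5}
    - {"dx":-0.75,"dy":0,"dz":0,"ax":0,"ay":0,"az":0,"claw":5}
    - {"dx":-0.85,"dy":0,"dz":0,"ax":0,"ay":0,"az":0,"claw":5}

```text
time_s: 35.37
tcp_pos: [0.5574, -0.0239, 0.0377]
orientation: [0.521, -0.52, 0.479, -0.478]
ft_force: [-0.5, -2.7, 0.7]
width: 0.0139
```

```bash
./pl 0.5535 0.0145 0.036 -85.4
```

```text
t 35.37 at [ 0.5574 -0.0239  0.0377] yaw -85.19 w 13.9 F [-0.5 -2.7  0.7]
  d [-0.258  0.012 -0.004] a [-0.001  0.005 -0.002] rows 0.9
```

Call:
jog_arm:
  rows:
    - {"dx":-0.1,"dy":0,"dz":0,"ax":0,"ay":0,"az":0,"claw":5}
    - {"dx":-0.2,"dy":0,"dz":0,"ax":0,"ay":0,"az":0,"claw":5}
    - {"dx":-0.26,"dy":0,"dz":0,"ax":0,"ay":0,"az":0,"claw":5}
    - {"dx":-0.29,"dy":0,"dz":0,"ax":0,"ay":0,"az":0,"claw":5}
    - {"dx":-0.29,"dy":0,"dz":0,"ax":0,"ay":0,"az":0,"claw":5}

```text
time_s: 35.78
tcp_pos: [0.5543, 0.015, 0.0377]
orientation: [-0.52, 0.52, -0.478, 0.48]
ft_force: [0.1, -3.5, 4.0]
width: 0.0138
```

```bash
./pl 0.5535 0.0145 0.036 -85.4
```

```text
t 35.78 at [0.5543 0.015  0.0377] yaw -85.35 w 13.8 F [ 0.1 -3.5  4. ]
  d [ 0.003  0.011 -0.006] a [-0.002  0.001  0.003] rows 0.0
```

Call:
jog_arm:
  rows:
    - {"dx":-0.03,"dy":0,"dz":0,"ax":0,"ay":0,"az":0,"claw":5}
    - {"dx":-0.04,"dy":0,"dz":0,"ax":0,"ay":0,"az":0,"claw":5}
    - {"dx":-0.04,"dy":0,"dz":0,"ax":0,"ay":0,"az":0,"claw":5}

```text
time_s: 36.03
tcp_pos: [0.5544, 0.015, 0.0378]
orientation: [-0.518, 0.52, -0.477, 0.483]
ft_force: [1.8, -15.3, -0.5]
width: 0.0138
```

At the stop (15 N, no motion). Release and back off.

Call:
jog_arm:
  rows:
    - {"dx":0.03,"dy":0,"dz":0,"ax":0,"ay":0,"az":0,"claw":46}
    - {"dx":0.03,"dy":0,"dz":0,"ax":0,"ay":0,"az":0,"claw":46}
    - {"dx":0.03,"dy":0,"dz":0,"ax":0,"ay":0,"az":0,"claw":46}
    - {"dx":0.03,"dy":0,"dz":0,"ax":0,"ay":0,"az":0,"claw":46}
    - {"dx":0.03,"dy":0,"dz":0,"ax":0,"ay":0,"az":0,"claw":46}

```text
time_s: 36.45
tcp_pos: [0.5535, 0.0185, 0.037]
orientation: [0.52, -0.52, 0.479, -0.479]
ft_force: [0.1, -0.5, 0.0]
width: 0.0447
```

Call:
jog_arm:
  rows:
    - {"dx":0,"dy":-0.2,"dz":0,"ax":0,"ay":0,"az":0,"claw":46}
    - {"dx":0,"dy":-0.45,"dz":0,"ax":0,"ay":0,"az":0,"claw":46}
    - {"dx":0.2,"dy":-0.7,"dz":0,"ax":0,"ay":0,"az":0,"claw":46}
    - {"dx":0.45,"dy":-0.95,"dz":-0.1,"ax":0,"ay":0,"az":0,"claw":46}
    - {"dx":0.6,"dy":-1,"dz":-0.2,"ax":0,"ay":0,"az":0,"claw":46}

```text
time_s: 36.87
tcp_pos: [0.535, -0.0705, 0.1879]
orientation: [0.522, -0.52, 0.477, -0.479]
ft_force: [1.5, -1.1, 0.3]
width: 0.0462
```

Call:
jog_arm:
  rows:
    - {"dx":0.1,"dy":-0.25,"dz":-0.2,"ax":0,"ay":0,"az":0,"claw":46}
    - {"dx":0.2,"dy":-0.5,"dz":-0.3,"ax":0,"ay":0,"az":0,"claw":46}
    - {"dx":0.2,"dy":-0.7,"dz":-0.4,"ax":0,"ay":0,"az":0,"claw":46}
    - {"dx":0.2,"dy":-0.7,"dz":-0.4,"ax":0,"ay":0,"az":0,"claw":46}
    - {"dx":0.2,"dy":-0.7,"dz":-0.4,"ax":0,"ay":0,"az":0,"claw":46}

```text
time_s: 37.28
tcp_pos: [0.4759, -0.1058, 0.2919]
orientation: [0.522, -0.518, 0.479, -0.48]
ft_force: [0.9, 0.4, 0.2]
width: 0.046
```

```bash
python3 - <<'E'
from boards import *
st,f,W=shot('wrist');save(f,'w16.png');print(np.round(st['tcp_pos'],3))
b,g,r=[f['frame'][...,i].astype(int) for i in range(3)]
m=(b<60)&(g<60)&(r<60)&(W[...,2]>.02)&(W[...,2]<.04)&(W[...,1]>0)&(W[...,1]<.33)&(W[...,0]>.45)&(W[...,0]<.64)
print(cv2.minAreaRect(W[m][:,:2].astype(np.float32)))
o=(r>160)&(g>50)&(g<130)&(b<80)&(W[...,2]>.06)&(W[...,2]<.08)&(abs(W[...,1])<.06)&(W[...,0]<.6)&(W[...,0]>.5)
print('fin',np.median(W[o],0))
y=(r>150)&(g>110)&(b<80)&(W[...,1]>0)&(W[...,1]<.3)&(W[...,0]>.5)&(W[...,0]<.64)
print('yel z',np.percentile(W[y][:,2],[5,50,95]))
boards(st,f,W)
st,f,W=shot('scene');save(f,'s16.png')
for q in ['cactus','flux','spool']:
    for d in masks_of(f,q)[:2]:
        p=W[d['pixels']];p=p[~np.isnan(p).any(1)];print(q,round(d['conf'],2),np.median(p,0).round(3))
st,f,W=shot('top');save(f,'t16.png')
for q in ['cactus','flux','spool']:
    for d in masks_of(f,q)[:2]:
        p=W[d['pixels']];p=p[~np.isnan(p).any(1)];print(q,round(d['conf'],2),np.median(p,0).round(3))
E
```

```text
[ 0.476 -0.106  0.292]
((0.5392192602157593, 0.18496575951576233), (0.11817687004804611, 0.2935870885848999), 4.646804332733154)
fin [0.55807493 0.01286844 0.06728075]
yel z [0.03792698 0.03965019 0.05002268]
blue 1805 plate [ 0.4271 -0.2645] [0.103 0.068] 3.0 z [0.009 0.011 0.014] sink 601 (array([ 0.4278, -0.2638]), array([0.041, 0.029]), 2.1)
cactus 0.73 [ 0.759 -0.188  0.055]
flux 0.67 [ 0.72  -0.334  0.062]
spool 0.67 [0.367 0.255 0.009]
cactus 0.32 [0.581 0.119 0.035]
spool 0.67 [0.346 0.259 0.047]
spool 0.51 [0.552 0.237 0.336]
```

View pics/w16.png

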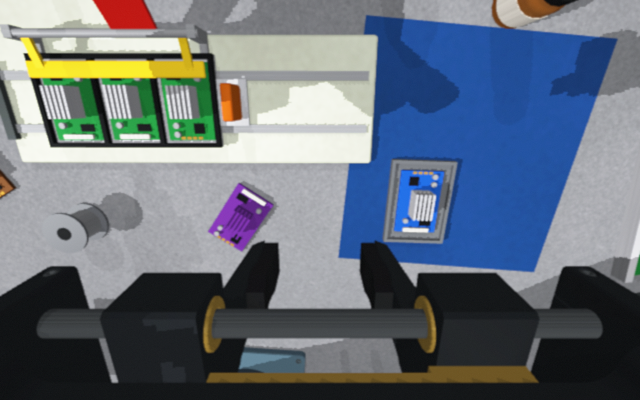

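View pics/s16.png

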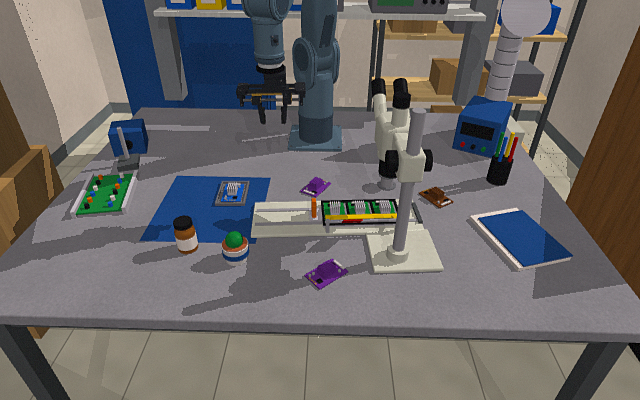

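```bash
python3 - <<'E'
from h import *
def fin(img):
    b,g,r=[img[...,i].astype(int) for i in range(3)]
    o=(r>150)&(g>50)&(g<150)&(b<80);return o
for a in ['top0','t16']:
    o=fin(cv2.imread(f'pics/{a}.png'));o[:180]=0;o[230:]=0;o[:,:325]=0;o[:,350:]=0
    v,u=np.nonzero(o);print(a,o.sum(),v.mean(),u.mean(),u.min(),u.max())
for a in ['scene0','s16']:
    o=fin(cv2.imread(f'pics/{a}.png'));o[:190]=0;o[230:]=0;o[:,:300]=0;o[:,330:]=0
    v,u=np.nonzero(o);print(a,o.sum(),v.mean(),u.mean(),u.min(),u.max())
st,f,W=shot('wrist')
b,g,r=[f['frame'][...,i].astype(int) for i in range(3)]
m=(b<60)&(g<60)&(r<60)&(W[...,2]>.02)&(W[...,2]<.04)&(W[...,1]>0.02)&(W[...,0]>.45)&(W[...,0]<.64)
d=W[m][:,:2]-[.5411,.1584];c,s=np.cos(np.radians(4.6)),np.sin(np.radians(4.6))
v=d@[-s,c];print('handle end wall v (expect -.120):',np.percentile(v,[0.2,1,3]))
E
```

```text
top0 47 205.59574468085106 335.02127659574467 333 337
t16 48 205.45833333333334 334.9583333333333 332 337
scene0 41 208.58536585365854 319.4878048780488 312 329
s16 33 207.45454545454547 319.06060606060606 312 329
handle end wall v (expect -.120): [-0.11982709 -0.11962281 -0.11918498]
```

The sled is back at its starting home position. I'm handing the job in.

```bash
python3 - <<'E'
from h import *
print(telemetry.state()['time_s'], workorder.close_job())
E
```

```text
the job is handed in; nothing more can be done
37.7833 None
```

The changeover is done and handed in at 37.8 s, in the order you asked.

- **Sled out:** I pulled it by the orange fin until it met its stop, about 0.169 m out.
- **Keeper open:** I pressed the red pad down until it met its stop at about 22 N. The yellow bar then stood about 98 mm high.
- **Boards:** The blue board lies flat in the grey tray. All three green boards are seated flat in nests 3, 2 and 1, with their plate tops at 27 mm as expected.
- **Keeper shut:** With the sled still out, I pushed the bar over from behind and pressed it down. It is flat at 39 mm, the shut height you gave.
- **Sled home:** I pushed it in until it met its stop at about 15 N. The handle-end wall is within about 1 mm of its starting position, and the fin shows in the same place in the overhead picture as before.

**Last checks:**
- The jar and the spool read within 2 mm of their starting positions in the scene camera, and so did the cactus. All three are standing.
- From the overhead camera, the detector no longer reported the jar or the cactus in place. It gave only a low-confidence false hit for the cactus, on the sled, so those two rest on the scene view.
- No unexpected forces showed near the microscope.
- One outline fit of the nest walls came out too long because it took in dark parts of the scope. I replaced it with the direct wall measurement given above.

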